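# Load the hardness tester's specimen holder

## Robot

A 6-joint arm with a two-finger parallel gripper is mounted at the origin on the work surface. World frame = base frame: x ahead of the robot, y to its left, z up, the work surface at z = 0. Lengths are in m, angles in rad, forces in N, time in s.
With the tool pointing down it reaches from about 0.3 to 0.875 m from the base axis. Payload 4.2 kg.
Tool frame: the origin (TCP) lies on the centre line of the jaws, within the pads' length; the fingertips stand 11 mm ahead of it and the grasp point (between the pads) lies 8 mm behind it; z points along the fingers, y is the line along which they close (so a half turn about z gives the same grasp; the last joint's range is limited). The gripper opens to 85 mm and grips with 20 to 120 N. Pads are 22 mm wide; open, the fingers measure 114 mm over their backs; the gripper's body (76 mm by 85 mm) begins 54 mm behind the grasp point. The pads swing forward as they close: fully open they stand 13 mm farther back than shut.
Start: joints at [1.314, 0.32, 1.565, -0, 1.257, -0.02], TCP at [0.135, 0.559, 0.242] pointing down, gripper open.
Joint ranges: [-3.11, 3.11], [-0.84, 2.01], [0.21, 2.61], [-1.34, 4.49], [0.05, 2.63], [-2.56, 2.56]. Speed limits (rad/s): [2.57, 2.57, 3.14, 3.14, 3.14, 3.14].

## Interface

Orientations are given as a rotation vector (axis times angle).
In Python, from plant import robot gives the robot as it stands. The module is installed in compiled form; this text tells all that it offers.
- The arm moves only by the tool step_arm, never from a script. Its argument "steps" is a list that holds one entry, the list of rows, each a list of 6 numbers: the shift along the tool's x, y, z in cm, then the turn, a rotation vector about the tool's x, y, z in degrees. A call has exactly 8 rows; each row shifts and turns the commanded pose from where the row before left it, along the tool's axes as they then stand; what a row does not reach is not made up. A row lasts 1/12 s, in which the tool goes at most 41.7 mm and 7.16 degrees, less where a joint would pass 70% of its speed; a pose out of reach is approached as far as the arm can. A call is refused whole if a number of a shift passes 4.17 or a number of a turn 7.16, either way. A call with a gripper value outside its range is refused whole. "fingers" is the finger opening in cm, from 0 to 8.54, set as the call begins (left out, the last holds). The fingers move at their own pace and stop on an object; "squeeze" is the grip in N (left out, the last holds). Time passes only in rows, so rows that do not move let the fingers close, or fill a call up. It gives the time, the measured TCP pose, the force, the opening and the grip force at its end, in the units of the state.
- robot.get_obs(): the state, without advancing time (a new reading comes with each control period).
- robot.camera(name): name is "scene" or "top"; returns a dict with "img" (400x640x3 uint8, red, green, blue), "fx", "fy", "cx", "cy" (pixels), "origin" and "attitude" of the camera in the world. Camera axes: x right, y up, looking along -z (the intrinsics and any distortion apply to the point x, -y, -z); pixel columns grow to the right and rows downward; lengths in m; the calibration is good to about 2 mm. A picture is of the moment at which its call begins. There is no depth.
- robot.job_done(): hands the job in; it is judged then, once.
The state is a dict: "time": time; "joint_positions": joint angles; "dq": joint speeds; "joint_efforts": joint torques, N m; "tcp_pos": TCP position; "eef_rot": TCP orientation; "ft_force": force on the tool from outside, world axes, zero at the start; "ft_torque": the same for the moment, N m; "finger_gap": finger opening in m; "gripper_force": force on a finger pad.
Only numpy, scipy, OpenCV 4.12 (cv2) and the standard library are available. Lean on these libraries where they do the work, as an engineer would, in place of code of your own. Each camera call takes 0.05 s, during which the arm holds its last target. There are 200 camera calls.

## Task

Lift the green dust cover off the specimen holder and hang it over the middle of the bar. Then return the brass reference piece to its wooden nest and set every red specimen fully down into a holder pocket of its own, polished face up; only when all are in, throw the holder's yellow clamp lever fully over. Leave the other things on the bench where they are.

Things in the scene. Friction and masses are not known exactly. Their poses are not given: they have to be found in the camera images.
- holder_hole0 (a point): centre of the mouth of pocket 0 of the specimen holder, a fixed aluminium plate 130 (x) x 150 (y) x 25 mm high on the bench with six round pockets; this one lies at x=-31, y=-48 mm from the plate's centre, on its top face (25 mm above the bench). Pocket 32.5 mm across, 8 mm deep, flat floor. Site axes are the plate's, z up
- holder_hole1 (a point): centre of the mouth of pocket 1 of the specimen holder, a fixed aluminium plate 130 (x) x 150 (y) x 25 mm high on the bench with six round pockets; this one lies at x=-31, y=0 mm from the plate's centre, on its top face (25 mm above the bench). Pocket 32.5 mm across, 8 mm deep, flat floor. Site axes are the plate's, z up
- holder_hole2 (a point): centre of the mouth of pocket 2 of the specimen holder, a fixed aluminium plate 130 (x) x 150 (y) x 25 mm high on the bench with six round pockets; this one lies at x=-31, y=48 mm from the plate's centre, on its top face (25 mm above the bench). Pocket 32.5 mm across, 8 mm deep, flat floor. Site axes are the plate's, z up
- holder_hole3 (a point): centre of the mouth of pocket 3 of the specimen holder, a fixed aluminium plate 130 (x) x 150 (y) x 25 mm high on the bench with six round pockets; this one lies at x=+31, y=-48 mm from the plate's centre, on its top face (25 mm above the bench). Pocket 32.5 mm across, 8 mm deep, flat floor. Site axes are the plate's, z up
- holder_hole4 (a point): centre of the mouth of pocket 4 of the specimen holder, a fixed aluminium plate 130 (x) x 150 (y) x 25 mm high on the bench with six round pockets; this one lies at x=+31, y=0 mm from the plate's centre, on its top face (25 mm above the bench). Pocket 32.5 mm across, 8 mm deep, flat floor. Site axes are the plate's, z up
- holder_hole5 (a point): centre of the mouth of pocket 5 of the specimen holder, a fixed aluminium plate 130 (x) x 150 (y) x 25 mm high on the bench with six round pockets; this one lies at x=+31, y=48 mm from the plate's centre, on its top face (25 mm above the bench). Pocket 32.5 mm across, 8 mm deep, flat floor. Site axes are the plate's, z up
- clamp (a joint): clamp lever of the holder, in rad: 0 open, leaning to the holder's -x; 1.0 fully closed, leaning to the holder's +x; it stays where it is left and moves with under 2 N at the knob
- clamp_tip (a point): centre of the clamp lever's yellow ball knob (26 mm across, on a 10 mm rod). The lever is 65 mm long and turns about a level axis along the holder's y, 22 mm above the bench at x=0, y=-105 mm from the holder plate's centre, on a grey block 70 (x) x 50 (y) x 25 mm
- nest_hole0 (a point): centre of the mouth of the pocket (32.5 mm across, 8 mm deep) in the middle of the top face of the nest: a fixed pale wooden block 70 x 70 x 22 mm high, storage of the brass reference. Site axes along the block's edges
- rail_mid (a point): middle of the bar's axis, y along the bar, z up: a fixed steel stand with a level round bar 14 mm in diameter, 300 mm long between two posts, its axis 140 mm above the bench
- cover: dark green rigid house-shaped dust cover, open below and at both ends: 122 (x) x 140 (y) mm, upright 30 mm walls, two roof slopes meeting in a ridge along its y; 3 mm thick, 150 g. It starts over the pockets, standing on the plate's top. Origin at the centre of its lower edges' plane, z up; a white grip fin 12 (x) x 80 (y) mm on the ridge reaches z=105 mm, 28 mm clear of the roof
- cover_apex (a point): inside of the roof ridge of the cover, middle of its length, 73 mm above the wall edges: this rests on the bar when the cover is hung
- ref: brass reference piece: plain disc 30 mm in diameter, 20 mm tall, 40 g; origin at the centre of its underside, z up. It starts in a holder pocket, 12 mm standing out
- mount1: red mounted specimen (some may be absent): disc 30 mm in diameter, 20 mm tall, 40 g, with a polished steel patch in its top face; origin at the centre of its underside, z towards the polished face
- mount2: red mounted specimen (some may be absent): disc 30 mm in diameter, 20 mm tall, 40 g, with a polished steel patch in its top face; origin at the centre of its underside, z towards the polished face
- mount3: red mounted specimen (some may be absent): disc 30 mm in diameter, 20 mm tall, 40 g, with a polished steel patch in its top face; origin at the centre of its underside, z towards the polished face
- mount4: red mounted specimen (some may be absent): disc 30 mm in diameter, 20 mm tall, 40 g, with a polished steel patch in its top face; origin at the centre of its underside, z towards the polished face
- mount5: red mounted specimen (some may be absent): disc 30 mm in diameter, 20 mm tall, 40 g, with a polished steel patch in its top face; origin at the centre of its underside, z towards the polished face
- test_block: bystander: steel hardness test block, disc 64 mm across, 16 mm high; origin at centre of underside
- driver: bystander: screwdriver with orange handle, 160 mm long, lying
- dropper: bystander: amber bottle 44 mm across, 85 mm tall; origin at centre of underside
- polish: bystander: white jar with blue lid, 64 mm across, 80 mm tall; origin at centre of underside
- envelope_box: bystander: cardboard box 90 x 60 x 40 mm; origin at centre of underside
- loupe: bystander: black standing loupe 44 mm across, 38 mm tall; origin at centre of underside
There are look-alikes about, which are no part of the job. Of the things like the part that bears nest_hole0, leave any that is black; of the rest the smaller one is meant. Leave any blue or turquoise look-alike of the mount1 alone.

How it is judged:
By the outcome, as a careful person would: the job done as asked, in the order asked, and still so for the second after the job is handed in, with the robot touching nothing.
Of mount1, mount2, mount3, mount4, mount5 only 3 to 5 are there at a start; the rules pass over those that are not, and their reading is None.
At some moment in a run one of mount1, mount2, mount3, mount4, mount5 may be knocked a few centimetres aside while the robot is not near it.
It also fails if it takes over 208 s, if anything falls off the work surface, if the arm or the gripper's body presses on something with over 40 N, if the wrist force passes 120 N, or if a joint passes its speed limit or range.

## Working session

There is one attempt and no reset: what is moved stays moved. The work goes in short steps, Python scripts to look and compute and a tool call to move; the robot and the scene stay as the last step left them, time stands still between calls to the robot, and variables do not carry over. Pictures are saved under pics/ and viewed, at most 14 in all, crops included, and the job is handed in when it is done.

Besides the shell and the picture viewer there is one more tool, called after "Request:" by a JSON object that holds its "fn" and its "kwargs". step_arm: Moves the arm, as the interface text tells. Its arguments: {"type":"object","properties":{"steps":{"type":"array","items":{"type":"array","items":{"type":"array","items":{"type":"number"}}}},"fingers":{"type":"number"},"squeeze":{"type":"number"}},"required":["steps"]}

```bash
mkdir -p pics; cat > h.py <<'E'
import numpy as np, cv2
from plant import robot
from scipy.spatial.transform import Rotation as R
def cam(n):
    c=robot.camera(n); return c
def att(c):
    a=np.array(c["attitude"],float)
    return a if a.shape==(3,3) else (R.from_rotvec(a).as_matrix() if a.size==3 else R.from_quat(a).as_matrix())
def ray(c,u,v):
    k=c.get("distortion",None)
    d=np.array([(u-c["cx"])/c["fx"],-(v-c["cy"])/c["fy"],-1.])
    return np.array(c["origin"]),att(c)@d
def onz(c,u,v,z):
    o,d=ray(c,u,v); return o+d*(z-o[2])/d[2]
def proj(c,p):
    q=att(c).T@(np.array(p)-np.array(c["origin"])); return c["cx"]+c["fx"]*q[0]/-q[2], c["cy"]-c["fy"]*q[1]/-q[2]
def save(img,n,s=1):
    cv2.imwrite("pics/"+n+".png",cv2.resize(img[:,:,::-1],None,fx=s,fy=s,interpolation=cv2.INTER_CUBIC))
E
python3 - <<'E'
from h import *
for n in("scene","top"):
    c=cam(n); save(c["img"],n+"0",1.25); print({k:v for k,v in c.items() if k!="img"})
print(robot.get_obs())
E
```

```text
{'fx': 491.8703531664293, 'fy': 491.8703531664293, 'cx': 322.05168490263605, 'cy': 196.1445402026718, 'origin': array([ 0.84459651, -0.51128959,  1.06895755]), 'attitude': array([0.52299881, 0.18509982, 0.60697867])}
{'fx': 411.57438046192175, 'fy': 411.57438046192175, 'cx': 315.4228779916606, 'cy': 196.586761529823, 'origin': array([ 0.35185641, -0.02908907,  1.23152508]), 'attitude': array([ 0.1005705 , -0.09278831, -1.55961941])}
{'time': 0.1, 'joint_positions': array([ 1.31398556e+00,  3.20217781e-01,  1.56551322e+00, -3.25341856e-05,
        1.25741066e+00, -2.00060729e-02]), 'dq': array([ 0.00099454, -0.00111651, -0.00457669, -0.00132432, -0.00081184,
        0.00138123]), 'joint_efforts': array([-3.64059315e-05, -4.16403937e+01, -2.34702909e+01, -5.03641843e-06,
        4.89111117e-03, -4.63233036e-06]), 'tcp_pos': array([0.13480559, 0.55856961, 0.24158919]), 'eef_rot': array([-3.71066014e-01, -3.11941635e+00,  2.41646752e-03]), 'ft_force': array([ 0.37488307, -0.08859176, -0.17212447]), 'ft_torque': array([0.00653734, 0.031054  , 0.00482751]), 'gripper_force': 0.0, 'finger_gap': 0.08531062285216331}
```

View pics/scene0.png

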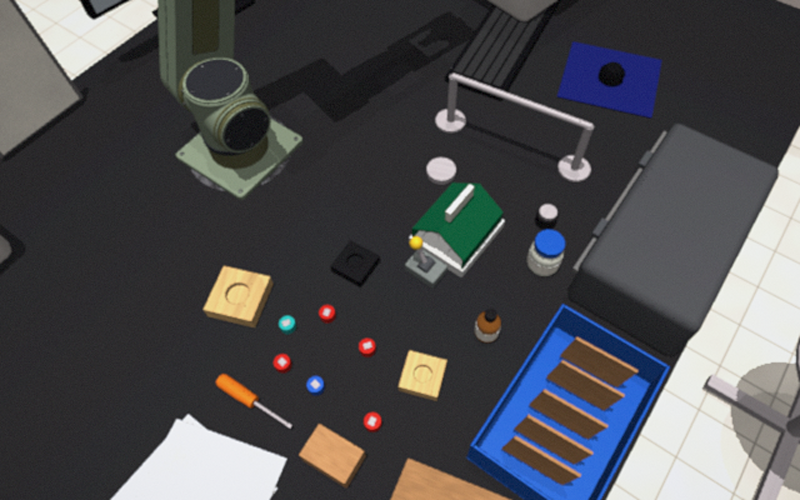

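View pics/top0.png

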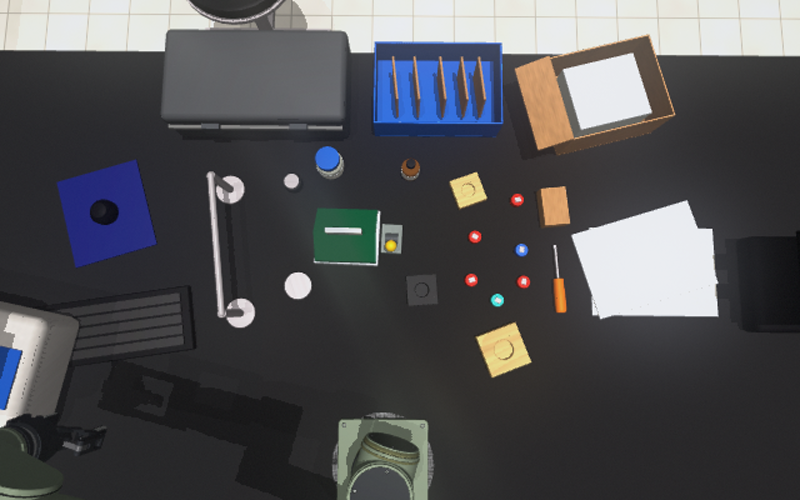

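The top view shows the green cover at (347,236), the clamp knob at (391,245) and the bar from (211,176) to (222,315). Red discs are at (517,200), (475,237), (471,280) and (523,282). Look-alikes are the blue (522,250) and turquoise (498,300) discs, the large wood block (504,349) and the black block (422,290). The small wood nest is at (469,190).

```bash
cat >> h.py <<'E'
def blobs(m,amin=15):
    n,l,s,c=cv2.connectedComponentsWithStats(m.astype(np.uint8)); 
    return [(c[i],s[i,4],l==i) for i in range(1,n) if s[i,4]>=amin]
def masks(c):
    h=cv2.cvtColor(c["img"],cv2.COLOR_RGB2HSV).astype(int);H,S,V=h[...,0],h[...,1],h[...,2]
    return dict(red=((H<6)|(H>173))&(S>150)&(V>90),yel=(H>22)&(H<32)&(S>190)&(V>120),wood=(H>14)&(H<28)&(S>50)&(S<170)&(V>150),grn=(H>60)&(H<90)&(S>120)&(V>40),wht=(S<45)&(V>150),blk=(V<60))
def tri(ca,pa,cb,pb):
    o1,d1=ray(ca,*pa);o2,d2=ray(cb,*pb);A=np.c_[d1,-d2];t=np.linalg.lstsq(A,o2-o1,rcond=None)[0]
    p,q=o1+d1*t[0],o2+d2*t[1];return (p+q)/2,np.linalg.norm(p-q)
E
python3 - <<'E'
from h import *
cs={n:cam(n) for n in("top","scene")}
for n,c in cs.items():
    M=masks(c);print(n)
    for k,z,a in(("red",.02,15),("yel",.07,15),("wood",.022,200),("grn",.08,300),("wht",.13,60)):
        for ce,ar,l in blobs(M[k],a):
            p=onz(c,*ce,z)
            if ar>9000: continue
            r=cv2.minAreaRect(np.argwhere(l)[:,::-1].astype(np.float32))
            print(k,ce.round(1),ar,p.round(4)[:2],np.round(r[1],1),round(r[2],1))
i=cs["top"]["img"];save(i[130:310,350:470],"ctop",3.2)
s=cs["scene"]["img"];save(s[225:355,205:375],"cscene",4)
save(i[120:270,150:340],"chold",4)
E
```

```text
top
red [413.2 159.5] 67 [ 0.6165 -0.3142] [ 9. 10.] 90.0
red [379.6 189.3] 62 [ 0.5255 -0.2128] [10.  9.] 90.0
red [376.3 223.7] 63 [ 0.4232 -0.2022] [9. 9.] 90.0
red [418.1 225.3] 67 [ 0.4195 -0.3249] [10. 10.] 90.0
yel [312.4 196.3] 52 [ 0.4965 -0.0139] [7. 7.] 90.0
wood [374.1 151.8] 529 [ 0.6385 -0.1971] [22.9 23.3] 70.3
wood [402.4 279.4] 1157 [ 0.2629 -0.2758] [35.  33.7] 68.7
grn [276. 188.] 1821 [0.5181 0.089 ] [49.6 41.9] 2.0
wht [77.7 19. ] 6221 [0.9936 0.6609] [ 40. 198.] 90.0
wht [227.5   5.9] 93 [1.0364 0.2338] [10. 11.] 90.0
wht [225.5  17. ] 108 [1.0025 0.2384] [ 8. 11.] 90.0
wht [485.4  72.4] 2969 [ 0.8423 -0.4949] [50.8 61.6] 76.5
wht [172.2 196. ] 467 [0.4866 0.3638] [115.4   6.1] 85.8
wht [232.8 144.1] 101 [0.6313 0.2049] [ 9.9 10.6] 45.0
wht [187.5 150.6] 216 [0.612  0.3284] [21.4 13.9] 78.7
wht [519.9 211.9] 8311 [ 0.4517 -0.5711] [ 95.4 109.6] 74.7
wht [294.8 196. ] 136 [0.4895 0.0327] [28.7 58.7] 45.7
wht [312.8 188.1] 171 [ 0.5115 -0.0156] [22. 15.] 90.0
wht [274.5 183.6] 121 [0.5227 0.0883] [ 4. 28.] 90.0
wht [238.  228.1] 355 [0.4017 0.1833] [20. 20.] 90.0

[... 810 characters left out ...]
9 [0.4952 0.3716] [120.6   4. ] 20.3
wht [358.1  97.5] 216 [0.4012 0.2327] [21.8 14.4] 34.7
wht [227.  108.6] 185 [0.1526 0.0125] [25.1 11.7] 48.4
wht [171.8 134.2] 842 [ 0.0972 -0.1266] [71.3 29.2] 24.9
wht [352.7 134.8] 345 [0.4573 0.1256] [20.5 19.8] 45.0
wht [459.4 136.1] 272 [0.6683 0.2699] [16.7 24.9] 86.6
wht [367.3 159. ] 163 [0.5253 0.0861] [ 5.4 30.3] 40.6
wht [438.4 168.7] 130 [0.6735 0.1574] [11. 13.] 90.0
wht [366.2 200.4] 288 [ 0.5849 -0.0098] [30.6 68.3] 74.1
wht [435.  206.1] 95 [0.7161 0.0655] [25.3 10.6] 19.2
wht [217.8 331.2] 87 [ 0.5133 -0.4194] [34.7  2.8] 33.2
wht [162.6 374.4] 5828 [ 0.4845 -0.5381] [140.  68.] 0.0
wht [621.6 391.4] 444 [ 1.1736 -0.078 ] [23. 32.] 90.0
```

View pics/cscene.png

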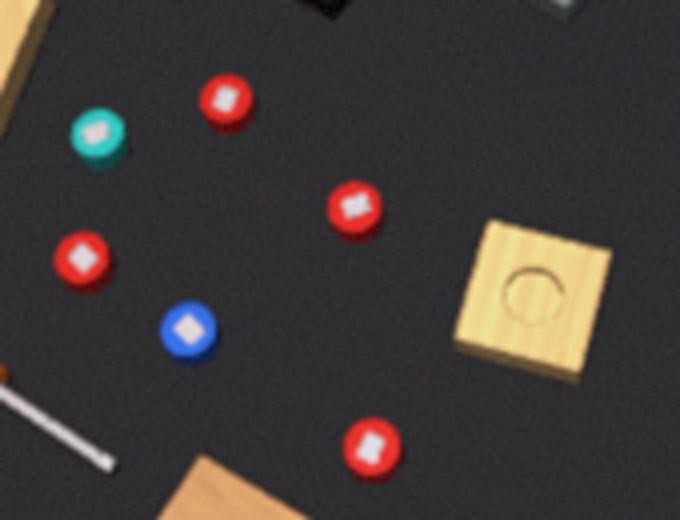

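View pics/chold.png

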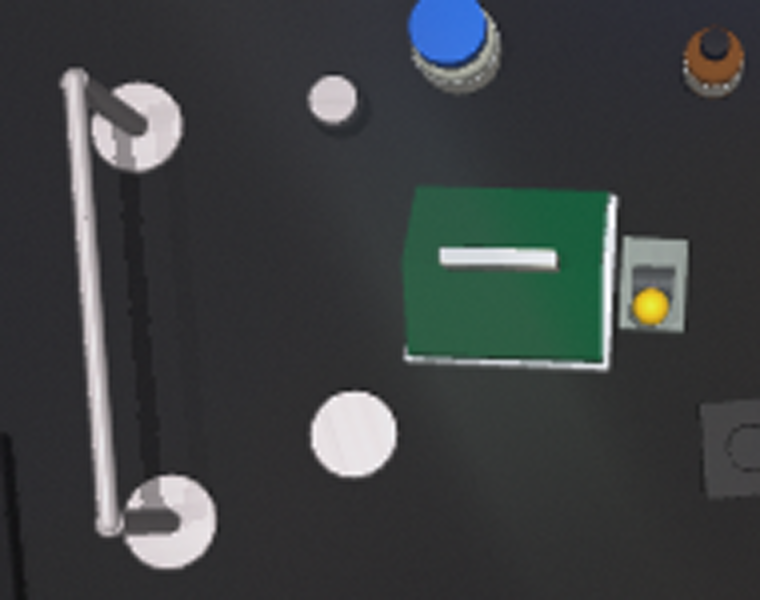

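The crops show four red discs, all with the white patch up, plus the blue and turquoise look-alikes to leave. The small pale nest is at scene (338,298). The cover fin, bar and knob are clear, and the lever leans towards the robot.

```bash
cat > meas.py <<'E'
from h import *
def patch(c,u,v,z,r=14):
    # disc top: hull of bright red + enclosed patch
    u,v=int(round(u)),int(round(v)); im=cv2.resize(c["img"][v-r:v+r,u-r:u+r],None,fx=8,fy=8,interpolation=cv2.INTER_CUBIC)
    h=cv2.cvtColor(im,cv2.COLOR_RGB2HSV).astype(int);H,S,V=h[...,0],h[...,1],h[...,2]
    m=((H<8)|(H>170))&(S>120)&(V>170)
    b=max(blobs(m,50),key=lambda b:b[1])[2]
    hull=cv2.convexHull(np.argwhere(b)[:,::-1].astype(np.int32)); 
    M=cv2.moments(hull);e=np.array([M["m10"]/M["m00"],M["m01"]/M["m00"]])
    px=(e+.5)/8-.5+[u-r,v-r]
    return px,onz(c,*px,z)
def rect4(c,l):
    l=l.astype(np.uint8);ct=max(cv2.findContours(l,cv2.RETR_EXTERNAL,cv2.CHAIN_APPROX_NONE)[0],key=cv2.contourArea)
    return cv2.boxPoints(cv2.minAreaRect(ct))
E
python3 - <<'E'
from meas import *
T,S=cam("top"),cam("scene");MT,MS=masks(T),masks(S)
for c,M in((T,MT),(S,MS)):
    for ce,ar,l in blobs(M["red"],30): p=patch(c,*ce,.02);print("red",p[0].round(1),p[1].round(4)[:2])
    for ce,ar,l in blobs(M["yel"],15): kn=ce
    (kt:=kn) is None
    if c is T: kT=kn
print("knob",tri(T,kT,S,kn))
def get(M,u,v): return min(blobs(M,60),key=lambda b:np.hypot(*(b[0]-[u,v])))
f=get(MT["wht"],274.5,183.6),get(MS["wht"],367,159)
print("fin tri",tri(T,f[0][0],S,f[1][0]))
for c,b in((T,f[0]),(S,f[1])):
    p=np.argwhere(b[2])[:,::-1].astype(np.float32);L=cv2.fitLine(p,cv2.DIST_L2,0,.01,.01).ravel();d=L[:2];s=(p-L[2:])@d
    a,e=onz(c,*(L[2:]+d*s.min()),.13),onz(c,*(L[2:]+d*s.max()),.13);print("fin",a.round(4),e.round(4),((a+e)/2).round(4),np.degrees(np.arctan2(*(e-a)[[1,0]])),np.linalg.norm(e-a))
b1,b2=get(MT["wht"],172,196),get(MS["wht"],418,80)
for c,b in((T,b1),(S,b2)):
    p=np.argwhere(b[2])[:,::-1].astype(np.float32);L=cv2.fitLine(p,cv2.DIST_HUBER,0,.01,.01).ravel();d=L[:2];s=(p-L[2:])@d
    a,e=onz(c,*(L[2:]+d*s.min()),.142),onz(c,*(L[2:]+d*s.max()),.142);print("bar",a.round(4),e.round(4),((a+e)/2).round(4),np.degrees(np.arctan2(*(e-a)[[1,0]])),np.linalg.norm(e-a))
# nest corners
for c,M,u,v in((T,MT,374,152),(S,MS,338,299)):
    b=get(M["wood"],u,v);print("nest",[onz(c,*q,.022).round(4)[:2].tolist() for q in rect4(c,b[2])])
E
```

```text
red [413.6 159.3] [ 0.6171 -0.3155]
red [379.7 188.9] [ 0.5266 -0.2132]
red [376.7 223.5] [ 0.4237 -0.2033]
red [418.6 225. ] [ 0.4204 -0.3263]
red [261.  249.3] [ 0.4269 -0.2055]
red [293.1 276.4] [ 0.5296 -0.2153]
red [225.  289.1] [ 0.4235 -0.3284]
red [297.5 336.3] [ 0.6203 -0.3175]
knob (array([ 0.49572862, -0.01363247,  0.07949402]), np.float64(0.0012571962233830284))
fin tri (array([0.52357968, 0.08897119, 0.12512573]), np.float64(0.00040547861601529023))
fin [0.5232 0.1276 0.13  ] [0.5222 0.0515 0.13  ] [0.5227 0.0895 0.13  ] -90.7687776970839 0.07611699736287447
fin [0.5245 0.0461 0.13  ] [0.5262 0.1279 0.13  ] [0.5254 0.087  0.13  ] 88.80368877997488 0.08173617150700592
bar [0.644  0.3801 0.142 ] [0.3342 0.3401 0.142 ] [0.4891 0.3601 0.142 ] -172.64016112150287 0.3123473396471576
bar [0.3367 0.3387 0.142 ] [0.646  0.3796 0.142 ] [0.4914 0.3592 0.142 ] 7.534376354370715 0.3120376334847557
nest [[0.6592, -0.1528], [0.6839, -0.2191], [0.618, -0.2414], [0.5935, -0.1755]]
nest [[0.6215, -0.2449], [0.5949, -0.1778], [0.6638, -0.153], [0.6879, -0.2202]]
```

```bash
cat >> h.py <<'E'
def st(): 
    o=robot.get_obs();m=R.from_rotvec(o["eef_rot"]).as_matrix();a=np.degrees(np.arctan2(m[1,1],m[0,1]))
    return o,m,a
def to(x,y,z,ang=None):
    o,m,a=st();t=0 if ang is None else -(ang-a)
    t=(t+180)%360-180
    m2=m@R.from_rotvec([0,0,np.radians(t)]).as_matrix()
    d=(m2.T@(np.array([x,y,z])-o["tcp_pos"]))*100
    tilt=np.degrees((R.from_matrix(m).inv()*R.from_matrix(np.array([[np.sin(-np.radians(a)),np.cos(np.radians(a)),0],[np.cos(np.radians(a)),np.sin(np.radians(a)),0],[0,0,-1]]).T if 0 else m)).as_rotvec())
    print("t",round(o["time"],2),"tcp",o["tcp_pos"].round(4),"ang",round(a,2),"zax",m[:,2].round(3),"| turn",round(t,2),"then shift cm",d.round(2),"gap",round(o["finger_gap"],4),"F",o["ft_force"].round(1))
E
python3 -c "
from h import *
to(.524,.0883,.2,-1.)"
```

```text
t 0.3 tcp [0.1349 0.5588 0.242 ] ang 76.44 zax [-0.    -0.001 -1.   ] | turn 77.44 then shift cm [-46.36  39.73   4.22] gap 0.0855 F [-0.9 -0.1 -0.8]
```

Request:
{"fn": "step_arm", "kwargs": {"steps": [[[0,0,0,0,0,6],[0,0,0,0,0,6],[0,0,0,0,0,6],[0,0,0,0,0,6],[0,0,0,0,0,6],[0,0,0,0,0,6],[0,0,0,0,0,6],[0,0,0,0,0,6]]], "fingers": 5}}

```text
time: 0.97
tcp_pos: [0.1349, 0.5589, 0.2422]
eef_rot: [1.615, 2.695, -0.0]
ft_force: [-0.3, -0.5, 0.1]
finger_gap: 0.0498
gripper_force: 0.0
```

Request:
{"fn": "step_arm", "kwargs": {"steps": [[[0,0,0,0,0,6],[0,0,0,0,0,6],[0,0,0,0,0,6],[0,0,0,0,0,6],[0,0,0,0,0,5.4],[0,0,0,0,0,0],[0,0,0,0,0,0],[0,0,0,0,0,0]]]}}

```text
time: 1.63
tcp_pos: [0.1349, 0.559, 0.2423]
eef_rot: [-2.238, -2.205, -0.0]
ft_force: [-0.2, -0.2, 1.0]
finger_gap: 0.0503
gripper_force: 0.0
```

Request:
{"fn": "step_arm", "kwargs": {"steps": [[[-1.93,1.65,0,0,0,0],[-1.93,1.65,0,0,0,0],[-1.93,1.65,0,0,0,0],[-1.93,1.65,0,0,0,0],[-1.93,1.65,0,0,0,0],[-1.93,1.65,0,0,0,0],[-1.93,1.65,0,0,0,0],[-1.93,1.65,0,0,0,0]]]}}

```text
time: 2.3
tcp_pos: [0.2649, 0.4013, 0.2424]
eef_rot: [-2.238, -2.205, -0.001]
ft_force: [0.8, 0.8, 0.9]
finger_gap: 0.0501
gripper_force: 0.0
```

Request:
{"fn": "step_arm", "kwargs": {"steps": [[[-1.93,1.65,0,0,0,0],[-1.93,1.65,0,0,0,0],[-1.93,1.65,0,0,0,0],[-1.93,1.65,0,0,0,0],[-1.93,1.65,0,0,0,0],[-1.93,1.65,0,0,0,0],[-1.93,1.65,0,0,0,0],[-1.93,1.65,0,0,0,0]]]}}

```text
time: 2.97
tcp_pos: [0.3943, 0.2447, 0.2425]
eef_rot: [2.238, 2.204, 0.001]
ft_force: [0.4, 0.1, 1.0]
finger_gap: 0.0498
gripper_force: 0.0
```

Request:
{"fn": "step_arm", "kwargs": {"steps": [[[-1.93,1.65,0,0,0,0],[-1.93,1.65,0,0,0,0],[-1.93,1.65,0,0,0,0],[-1.93,1.65,0,0,0,0],[-1.93,1.65,0,0,0,0],[-1.93,1.65,0,0,0,0],[-1.93,1.65,0,0,0,0],[-1.93,1.65,0,0,0,0]]]}}

```text
time: 3.63
tcp_pos: [0.5237, 0.088, 0.2424]
eef_rot: [2.238, 2.204, 0.0]
ft_force: [0.0, -0.7, -0.2]
finger_gap: 0.0501
gripper_force: 0.0
```

```bash
python3 -c "
from h import *
to(.524,.0883,.119,-1.)"
```

```text
t 3.63 tcp [0.5237 0.088  0.2424] ang -0.88 zax [ 0.  0. -1.] | turn 0.12 then shift cm [ 0.03  0.03 12.34] gap 0.0501 F [ 0.  -0.7 -0.2]
```

Request:
{"fn": "step_arm", "kwargs": {"steps": [[[0,0,2,0,0,0],[0,0,2,0,0,0],[0,0,2,0,0,0],[0,0,2,0,0,0],[0,0,2,0,0,0],[0,0,1.3,0,0,0],[0,0,1,0,0,0],[0,0,0,0,0,0]]]}}

```text
time: 4.3
tcp_pos: [0.5218, 0.089, 0.1174]
eef_rot: [-2.237, -2.202, 0.005]
ft_force: [0.6, 0.3, 0.3]
finger_gap: 0.0501
gripper_force: 0.0
```

Request:
{"fn": "step_arm", "kwargs": {"steps": [[[0,0,0,0,0,0],[0,0,0,0,0,0],[0,0,0,0,0,0],[0,0,0,0,0,0],[0,0,0,0,0,0],[0,0,0,0,0,0],[0,0,0,0,0,0],[0,0,0,0,0,0]]], "fingers": 0, "squeeze": 60}}

```text
time: 4.97
tcp_pos: [0.5238, 0.0893, 0.1205]
eef_rot: [2.239, 2.202, 0.003]
ft_force: [0.6, 0.2, 5.8]
finger_gap: 0.0107
gripper_force: 60.2
```

Request:
{"fn": "step_arm", "kwargs": {"steps": [[[0,0,0,0,0,0],[0,0,-0.5,0,0,0],[0,0,-1,0,0,0],[0,0,-2,0,0,0],[0,0,-2,0,0,0],[0,0,-2.5,0,0,0],[0,0,-3,0,0,0],[0,0,-3,0,0,0]]]}}

```text
time: 5.63
tcp_pos: [0.5222, 0.089, 0.2607]
eef_rot: [-2.239, -2.202, 0.002]
ft_force: [0.6, -0.7, -2.1]
finger_gap: 0.0106
gripper_force: 59.2
```

```bash
python3 -c "
from h import *
to(.490,.3597,.28,97.5)
c=cam('top');s=cam('scene');save(np.hstack([c['img'][100:280,160:400],s['img'][60:240,300:540]]),'lift',1.6)"
```

```text
t 5.63 tcp [0.5222 0.089  0.2607] ang -0.97 zax [-0.001 -0.    -1.   ] | turn -98.47 then shift cm [-0.33 27.26 -1.93] gap 0.0106 F [ 0.6 -0.7 -2.1]
```

View pics/lift.png

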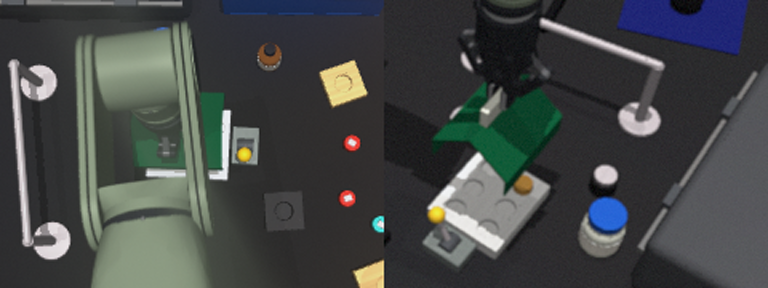

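The cover is lifted. The brass piece sits in the far pocket near (525,185) of the right half, and the other pockets are empty.

Request:
{"fn": "step_arm", "kwargs": {"steps": [[[0,0,-0.5,0,0,-6.6],[0,0,-0.5,0,0,-6.6],[0,0,-0.5,0,0,-6.6],[0,0,-0.5,0,0,-6.6],[0,0,0,0,0,-6.6],[0,0,0,0,0,-6.6],[0,0,0,0,0,-6.6],[0,0,0,0,0,-6.6]]]}}

```text
time: 6.4
tcp_pos: [0.5223, 0.089, 0.2785]
eef_rot: [-1.018, -2.97, 0.001]
ft_force: [0.3, -0.2, -1.5]
finger_gap: 0.0108
gripper_force: 59.2
```

Request:
{"fn": "step_arm", "kwargs": {"steps": [[[0,0,0,0,0,-6.6],[0,0,0,0,0,-6.6],[0,0,0,0,0,-6.6],[0,0,0,0,0,-6.6],[0,0,0,0,0,-6.6],[0,0,0,0,0,-6.6],[0,0,0,0,0,-6.1],[0,0,0,0,0,0]]]}}

```text
time: 7.07
tcp_pos: [0.5224, 0.089, 0.2786]
eef_rot: [0.209, -3.133, 0.0]
ft_force: [-0.3, 0.2, -1.5]
finger_gap: 0.0109
gripper_force: 59.2
```

Request:
{"fn": "step_arm", "kwargs": {"steps": [[[0,1.7,0,0,0,0],[0,1.7,0,0,0,0],[0,1.7,0,0,0,0],[0,1.7,0,0,0,0],[0,1.7,0,0,0,0],[0,1.7,0,0,0,0],[0,1.7,0,0,0,0],[0,1.7,0,0,0,0]]]}}

```text
time: 7.73
tcp_pos: [0.5046, 0.2246, 0.2788]
eef_rot: [0.201, -3.134, 0.001]
ft_force: [-0.2, -0.3, -1.8]
finger_gap: 0.0107
gripper_force: 59.2
```

Request:
{"fn": "step_arm", "kwargs": {"steps": [[[0,1.7,0,0,0,0],[0,1.7,0,0,0,0],[0,1.7,0,0,0,0],[0,1.7,0,0,0,0],[0,1.7,0,0,0,0],[0,1.7,0,0,0,0],[0,1.7,0,0,0,0],[0,1.7,0,0,0,0]]]}}

```text
time: 8.4
tcp_pos: [0.4868, 0.3594, 0.2787]
eef_rot: [0.202, -3.134, 0.001]
ft_force: [1.8, 0.1, -1.6]
finger_gap: 0.0109
gripper_force: 59.2
```

```bash
python3 -c "
from h import *
to(.490,.3597,.18,97.5)
c=cam('top');s=cam('scene');save(np.hstack([c['img'][100:280,160:400],s['img'][20:200,280:520]]),'over',1.6)
np.save('plate.npy',np.stack([c['img'],s['img']]))"
```

```text
t 8.4 tcp [0.4868 0.3594 0.2787] ang 97.36 zax [-0.001 -0.001 -1.   ] | turn -0.14 then shift cm [-0.33 -0.    9.87] gap 0.0109 F [ 1.8  0.1 -1.6]
```

View pics/over.png

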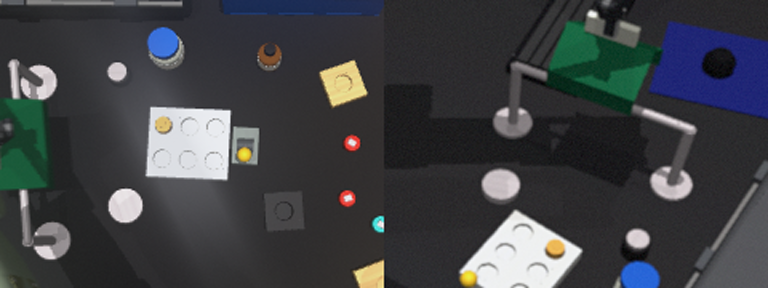

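The cover is over the bar, aligned with it and nearly centred. The plate is clear.

Request:
{"fn": "step_arm", "kwargs": {"steps": [[[-0.33,0,1,0,0,0],[0,0,2,0,0,0],[0,0,2,0,0,0],[0,0,2,0,0,0],[0,0,1.5,0,0,0],[0,0,1,0,0,0],[0,0,0.8,0,0,0],[0,0,0,0,0,0]]]}}

```text
time: 9.17
tcp_pos: [0.4901, 0.3581, 0.1744]
eef_rot: [0.204, -3.132, 0.003]
ft_force: [-0.4, -0.6, -1.8]
finger_gap: 0.0108
gripper_force: 59.3
```

Request:
{"fn": "step_arm", "kwargs": {"steps": [[[0,0,0.2,0,0,0],[0,0,0.1,0,0,0],[0,0,0.1,0,0,0],[0,0,0.1,0,0,0],[0,0,0,0,0,0],[0,0,0,0,0,0],[0,0,0,0,0,0],[0,0,0,0,0,0]]]}}

```text
time: 9.83
tcp_pos: [0.4908, 0.3595, 0.1717]
eef_rot: [-0.206, 3.134, 0.001]
ft_force: [0.1, 0.9, 1.1]
finger_gap: 0.0105
gripper_force: 59.4
```

Request:
{"fn": "step_arm", "kwargs": {"steps": [[[0,0,0.1,0,0,0],[0,0,0,0,0,0],[0,0,0,0,0,0],[0,0,0,0,0,0],[0,0,0,0,0,0],[0,0,0,0,0,0],[0,0,0,0,0,0],[0,0,0,0,0,0]]]}}

```text
time: 10.5
tcp_pos: [0.4909, 0.3599, 0.1714]
eef_rot: [-0.206, 3.133, 0.003]
ft_force: [-0.8, 1.6, 5.6]
finger_gap: 0.0105
gripper_force: 60.2
```

Request:
{"fn": "step_arm", "kwargs": {"steps": [[[0,0,0,0,0,0],[0,0,0,0,0,0],[0,0,0,0,0,0],[0,0,0,0,0,0],[0,0,0,0,0,0],[0,0,0,0,0,0],[0,0,0,0,0,0],[0,0,0,0,0,0]]], "fingers": 4}}

```text
time: 11.17
tcp_pos: [0.4906, 0.3592, 0.1703]
eef_rot: [0.206, -3.135, 0.0]
ft_force: [0.6, -0.9, -0.7]
finger_gap: 0.0401
gripper_force: 0.0
```

Request:
{"fn": "step_arm", "kwargs": {"steps": [[[0,0,-1,0,0,0],[0,0,-1,0,0,0],[0,0,-1.5,0,0,0],[0,0,-2,0,0,0],[0,0,-2,0,0,0],[0,0,-2,0,0,0],[0,0,-1,0,0,0],[0,0,0,0,0,0]]]}}

```text
time: 11.83
tcp_pos: [0.4917, 0.36, 0.2791]
eef_rot: [-0.206, 3.129, 0.006]
ft_force: [0.1, -0.2, -0.5]
finger_gap: 0.0401
gripper_force: 0.0
```

```bash
python3 - <<'E'
from meas import *
to(.54,.12,.2,0)
T,S=cam('top'),cam('scene')
save(S['img'][20:200,280:520],'hung',2.5); save(T['img'][150:240,240:330],'pl',6)
for n,c in(("T",T),("S",S)):
    M=masks(c)
    for ce,ar,l in blobs(M["wht"],400):
        p=onz(c,*ce,.025)
        if .45<p[0]<.6 and 0<p[1]<.15 and ar<5000: print(n,"plate",ce,ar,p,[onz(c,*q,.025).round(4)[:2].tolist() for q in rect4(c,l)])
    h=cv2.cvtColor(c["img"],cv2.COLOR_RGB2HSV).astype(int)
    m=(h[...,0]>8)&(h[...,0]<24)&(h[...,1]>110)&(h[...,2]>120)
    for ce,ar,l in blobs(m,20):
        p=onz(c,*ce,.037)
        if .45<p[0]<.65 and 0<p[1]<.2: print(n,"brass",ce,ar,p)
    for ce,ar,l in blobs(M["red"],30): p=patch(c,*ce,.02);print("red",p[0].round(1),p[1].round(4)[:2])
E
```

```text
t 11.83 tcp [0.4917 0.36   0.2791] ang 97.54 zax [ 0.006  0.004 -1.   ] | turn 97.54 then shift cm [-24.03   4.78   7.84] gap 0.0401 F [ 0.1 -0.2 -0.5]
T plate [278.12079583 189.63619138] 2111 [0.52107782 0.088254   0.025     ] [[0.4609, 0.1674], [0.5909, 0.1655], [0.5854, 0.0131], [0.4557, 0.017]]
T brass [261.43076923 177.35384615] 65 [0.55546712 0.13697534 0.037     ]
red [413.6 159.3] [ 0.6171 -0.3154]
red [379.7 188.9] [ 0.5266 -0.2132]
red [376.7 223.5] [ 0.4237 -0.2033]
red [418.6 225. ] [ 0.4204 -0.3263]
S plate [364.88785047 183.99715563] 2461 [0.52682785 0.08460681 0.025     ] [[0.4581, 0.0169], [0.4562, 0.1891], [0.594, 0.1608], [0.5886, -0.0031]]
S brass [386.51136364 174.375     ] 88 [0.55898131 0.13326621 0.037     ]
S brass [332.13953488 195.34883721] 43 [0.48318426 0.00356299 0.037     ]
red [261.  249.3] [ 0.4269 -0.2055]
red [293.1 276.4] [ 0.5297 -0.2153]
red [224.9 289. ] [ 0.4235 -0.3284]
red [297.5 336.3] [ 0.6203 -0.3175]
```

View pics/hung.png

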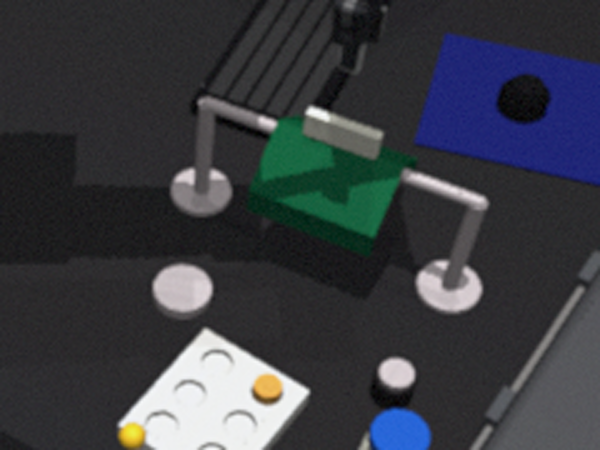

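View pics/pl.png

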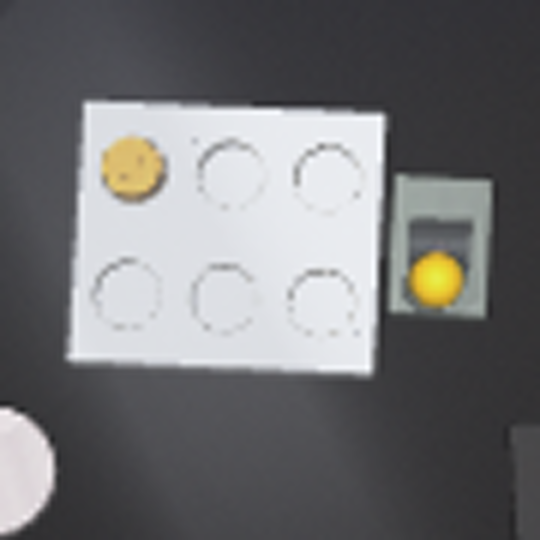

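The cover hangs level on the bar's middle. The plate shows the brass in the pocket at crop (133,168) and five empty pockets.

```bash
python3 - <<'E'
from meas import *
from scipy.optimize import least_squares
to(.528,-.2143,.15,90)
T=cam('top');img=T["img"]
g=cv2.resize(cv2.cvtColor(img,cv2.COLOR_RGB2GRAY)[150:240,240:330],None,fx=8,fy=8,interpolation=cv2.INTER_CUBIC)
def w(px): return onz(T,(px[0]+.5)/8-.5+240,(px[1]+.5)/8-.5+150,.025)[:2]
nom={4:(231,174),3:(328,178),2:(127,293),1:(225,298),0:(323,302)}
loc={0:(-31,-48),1:(-31,0),2:(-31,48),3:(31,-48),4:(31,0),5:(31,48)}
P,Q=[],[]
for k,(u,v) in nom.items():
    u,v=int(u*8/6),int(v*8/6);r=52
    s=g[v-r:v+r,u-r:u+r].astype(float);d=(np.median(s)-s)
    m=d>12; yy,xx=np.mgrid[-r:r,-r:r];m&=np.hypot(xx,yy)<52
    pts=np.argwhere(m)[:,::-1]-r
    f=least_squares(lambda q:np.hypot(pts[:,0]-q[0],pts[:,1]-q[1])-q[2],[0,0,40],loss="soft_l1",f_scale=2).x
    e=cv2.minEnclosingCircle(pts.astype(np.float32))
    p=w((u+f[0],v+f[1]));print(k,len(pts),f.round(1),np.round(e[0],1),round(e[1],1),p.round(4));P.append(p);Q.append(loc[k])
P=np.array(P);Q=np.array(Q)/1000.
f=least_squares(lambda q:(P-(q[:2]+Q@np.array([[np.cos(q[2]),np.sin(q[2])],[-np.sin(q[2]),np.cos(q[2])]]))).ravel(),[.52,.09,0])
print(f.x[:2],np.degrees(f.x[2]),(f.fun*1000).round(1))
# nest corners and hole
g=cv2.resize(cv2.cvtColor(img,cv2.COLOR_RGB2GRAY)[130:175,350:400],None,fx=8,fy=8,interpolation=cv2.INTER_CUBIC)
g2=cv2.GaussianBlur(g,(5,5),0);u,v=int((374.3-350)*8),int((151.8-130)*8);r=56
s=g2[v-r:v+r,u-r:u+r].astype(float);d=np.median(s)-s;yy,xx=np.mgrid[-r:r,-r:r]
pts=np.argwhere((d>25)&(np.hypot(xx,yy)<55))[:,::-1]-r
f=least_squares(lambda q:np.hypot(pts[:,0]-q[0],pts[:,1]-q[1])-q[2],[0,0,40],loss="soft_l1",f_scale=2).x
print("nest",len(pts),f.round(1),onz(T,(u+f[0]+.5)/8-.5+350,(v+f[1]+.5)/8-.5+130,.022))
E
```

```text
t 11.93 tcp [0.4905 0.3591 0.2754] ang 97.53 zax [ 0.  0. -1.] | turn 7.53 then shift cm [ -3.75 -57.35  12.53] gap 0.0399 F [ 0.6 -0.2  0. ]
4 1908 [ 0.3  1.9 43.3] [-4.2 -1. ] 49.6 [0.5536 0.089 ]
3 1886 [ 0.3  1.9 43.6] [-0.2  0.2] 50.3 [0.5521 0.041 ]
2 1774 [ 1.3  2.7 44.4] [-0.6  1.5] 50.6 [0.4938 0.1387]
1 1847 [-0.3  1.4 43.8] [-2.4  0. ] 50.5 [0.492  0.0909]
0 1955 [-1.5  2.3 43.6] [-1.9  0.9] 49.9 [0.4903 0.0433]
[0.52288619 0.08996354] -2.0049098918515855 [-0.3  0.1 -0.1  0.1  0.2 -0.3  0.1 -0.1  0.1  0.2]
nest 1412 [-0.   4.5 43.8] [ 0.63836396 -0.19627493  0.022     ]
```

Request:
{"fn": "step_arm", "kwargs": {"steps": [[[0,0,0,0,0,5],[0,0,0,0,0,2.5],[-0.2,-2.5,0,0,0,0],[-0.2,-2.5,0,0,0,0],[-0.2,-2.5,0,0,0,0],[-0.2,-2.5,0,0,0,0],[-0.2,-2.5,0,0,0,0],[-0.2,-2.5,0,0,0,0]]], "fingers": 5}}

```text
time: 12.65
tcp_pos: [0.502, 0.2078, 0.2737]
eef_rot: [0.001, -3.139, 0.002]
ft_force: [0.6, -0.1, 0.2]
finger_gap: 0.0504
gripper_force: 0.0
```

Request:
{"fn": "step_arm", "kwargs": {"steps": [[[-0.2,-2.5,0,0,0,0],[-0.2,-2.5,0,0,0,0],[-0.2,-2.5,0,0,0,0],[-0.2,-2.5,0,0,0,0],[-0.2,-2.5,0,0,0,0],[-0.2,-2.5,0,0,0,0],[-0.2,-2.5,0,0,0,0],[-0.2,-2.5,0,0,0,0]]]}}

```text
time: 13.32
tcp_pos: [0.518, 0.008, 0.2738]
eef_rot: [0.001, -3.139, -0.0]
ft_force: [-0.5, 0.1, -1.0]
finger_gap: 0.0498
gripper_force: 0.0
```

Request:
{"fn": "step_arm", "kwargs": {"steps": [[[-0.2,-2.5,1,0,0,0],[-0.2,-2.5,1,0,0,0],[-0.2,-2.5,2,0,0,0],[-0.2,-2.5,2,0,0,0],[-0.2,-2.5,2,0,0,0],[0,-2.5,2,0,0,0],[0,-2.5,2,0,0,0],[0,0,0,0,0,0]]]}}

```text
time: 13.98
tcp_pos: [0.5258, -0.1684, 0.1498]
eef_rot: [-0.004, -3.132, -0.003]
ft_force: [-0.2, -0.1, -0.3]
finger_gap: 0.0497
gripper_force: 0.0
```

```bash
python3 - <<'E'
from h import *
to(.528,-.2143,.014,90)
E
```

```text
t 13.98 tcp [ 0.5258 -0.1684  0.1498] ang 89.84 zax [-0.01   0.002 -1.   ] | turn -0.16 then shift cm [-0.36 -4.61 13.57] gap 0.0497 F [-0.2 -0.1 -0.3]
```

Request:
{"fn": "step_arm", "kwargs": {"steps": [[[0,-2.3,0,0,0,0],[0,-2.3,0,0,0,0],[0,0,2,0,0,0],[0,0,2,0,0,0],[0,0,2,0,0,0],[0,0,2,0,0,0],[0,0,0,0,0,0],[0,0,0,0,0,0]]]}}

```text
time: 14.65
tcp_pos: [0.528, -0.2109, 0.0742]
eef_rot: [0.001, -3.138, -0.003]
ft_force: [0.1, -0.5, 0.3]
finger_gap: 0.0499
gripper_force: 0.0
```

```bash
python3 - <<'E'
from h import *
to(.528,-.2143,.016,90)
E
```

```text
t 14.65 tcp [ 0.528  -0.2109  0.0742] ang 90.05 zax [-0.003  0.002 -1.   ] | turn 0.05 then shift cm [-0.02 -0.35  5.82] gap 0.0499 F [ 0.1 -0.5  0.3]
```

Request:
{"fn": "step_arm", "kwargs": {"steps": [[[0,-0.3,1,0,0,0],[0,0,2,0,0,0],[0,0,1.5,0,0,0],[0,0,1,0,0,0],[0,0,0.3,0,0,0],[0,0,0,0,0,0],[0,0,0,0,0,0],[0,0,0,0,0,0]]]}}

```text
time: 15.32
tcp_pos: [0.5297, -0.215, 0.0182]
eef_rot: [-0.001, 3.14, -0.001]
ft_force: [-0.6, -0.4, -0.3]
finger_gap: 0.0497
gripper_force: 0.0
```

Request:
{"fn": "step_arm", "kwargs": {"steps": [[[0,0,0,0,0,0],[0,0,0,0,0,0],[0,0,0,0,0,0],[0,0,0,0,0,0],[0,0,0,0,0,0],[0,0,0,0,0,0],[0,0,0,0,0,0],[0,0,0,0,0,0]]], "fingers": 0, "squeeze": 20}}

```text
time: 15.98
tcp_pos: [0.5295, -0.2149, 0.0182]
eef_rot: [-0.001, 3.14, -0.001]
ft_force: [-0.2, 0.0, 6.1]
finger_gap: 0.0289
gripper_force: 19.7
```

Request:
{"fn": "step_arm", "kwargs": {"steps": [[[0,0,0,0,0,0],[0,0,0,0,0,0],[0,0,0,0,0,0],[0,0,0,0,0,0],[0,0,-1,0,0,0],[0,0,-2,0,0,0],[0,0,-1,0,0,0],[0,0,0,0,0,6]]], "fingers": 5}}

```text
time: 16.65
tcp_pos: [0.5308, -0.2155, 0.0603]
eef_rot: [0.166, 3.132, -0.003]
ft_force: [1.0, -0.2, -0.9]
finger_gap: 0.0501
gripper_force: 0.0
```

Request:
{"fn": "step_arm", "kwargs": {"steps": [[[0,0,0,0,0,6],[0,0,0,0,0,6],[0,0,0,0,0,6],[0,0,0,0,0,6],[0,0,0,0,0,6],[0,0,0,0,0,6],[0,0,0,0,0,6],[0,0,0,0,0,6]]]}}

```text
time: 17.32
tcp_pos: [0.5292, -0.2148, 0.0579]
eef_rot: [1.432, 2.795, 0.0]
ft_force: [0.1, 0.2, -0.4]
finger_gap: 0.0498
gripper_force: 0.0
```

Request:
{"fn": "step_arm", "kwargs": {"steps": [[[0,0,0,0,0,6],[0,0,0,0,0,6],[0,0,0,0,0,6],[0,0,0,0,0,6],[0,0,0,0,0,6],[0,0,0,0,0,6],[0,0,0,0,0,0],[0,0,0,0,0,0]]]}}

```text
time: 17.98
tcp_pos: [0.5291, -0.2148, 0.0578]
eef_rot: [2.217, 2.224, 0.001]
ft_force: [-0.5, -0.2, -0.7]
finger_gap: 0.0503
gripper_force: 0.0
```

```bash
python3 - <<'E'
from h import *
to(.528,-.2143,.016,0)
E
```

```text
t 17.98 tcp [ 0.5291 -0.2148  0.0578] ang 0.18 zax [ 0.001 -0.    -1.   ] | turn 0.18 then shift cm [ 0.05 -0.12  4.17] gap 0.0503 F [-0.5 -0.2 -0.7]
```

Request:
{"fn": "step_arm", "kwargs": {"steps": [[[0,0,1,0,0,0],[0,0,2,0,0,0],[0,0,1,0,0,0],[0,0,0,0,0,0],[0,0,0,0,0,0],[0,0,0,0,0,0],[0,0,0,0,0,0],[0,0,0,0,0,0]]]}}

```text
time: 18.65
tcp_pos: [0.5295, -0.2149, 0.018]
eef_rot: [2.22, 2.221, 0.001]
ft_force: [-0.5, -0.0, 0.0]
finger_gap: 0.0498
gripper_force: 0.0
```

Request:
{"fn": "step_arm", "kwargs": {"steps": [[[0,0,0,0,0,0],[0,0,0,0,0,0],[0,0,0,0,0,0],[0,0,0,0,0,0],[0,0,0,0,0,0],[0,0,0,0,0,0],[0,0,0,0,0,0],[0,0,0,0,0,0]]], "fingers": 0}}

```text
time: 19.32
tcp_pos: [0.5292, -0.2149, 0.0179]
eef_rot: [2.22, 2.222, 0.001]
ft_force: [-1.1, 0.3, 5.3]
finger_gap: 0.0292
gripper_force: 19.8
```

Request:
{"fn": "step_arm", "kwargs": {"steps": [[[0,0,0,0,0,0],[0,0,0,0,0,0],[0,0,0,0,0,0],[0,0,0,0,0,0],[0,0,0,0,0,0],[0,0,-2,0,0,0],[0,0,-3,0,0,0],[0,0,-4,0,0,0]]], "fingers": 5}}

```text
time: 19.98
tcp_pos: [0.5271, -0.2139, 0.1056]
eef_rot: [-2.216, -2.218, 0.004]
ft_force: [0.7, -0.5, -0.1]
finger_gap: 0.0501
gripper_force: 0.0
```

Request:
{"fn": "step_arm", "kwargs": {"steps": [[[2,0,-3,0,0,0],[3,0,-3,0,0,0],[3,0,0,0,0,0],[3,0,0,0,0,0],[3,0,0,0,0,0],[3,0,0,0,0,0],[3,0,0,0,0,0],[3,0,0,0,0,0]]]}}

```text
time: 20.65
tcp_pos: [0.5285, 0.0161, 0.1668]
eef_rot: [-2.221, -2.222, -0.0]
ft_force: [0.9, 0.8, -0.2]
finger_gap: 0.05
gripper_force: 0.0
```

```bash
python3 - <<'E'
from meas import *
to(.52,.05,.1,-2)
for n in("top","scene"):
    c=cam(n)
    for ce,ar,l in blobs(masks(c)["red"],30): p=patch(c,*ce,.02);print(n,p[0].round(1),p[1].round(4)[:2])
E
```

```text
t 20.65 tcp [0.5285 0.0161 0.1668] ang 0.02 zax [ 0.  0. -1.] | turn 2.02 then shift cm [ 3.36 -0.97  6.68] gap 0.05 F [ 0.9  0.8 -0.2]
top [413.6 159.3] [ 0.6171 -0.3154]
top [380.2 188.4] [ 0.5282 -0.2147]
top [376.7 223.5] [ 0.4237 -0.2033]
top [418.6 225. ] [ 0.4204 -0.3263]
scene [261.  249.3] [ 0.4269 -0.2055]
scene [293.3 277.2] [ 0.5312 -0.2167]
scene [225.  289.1] [ 0.4235 -0.3284]
scene [297.5 336.3] [ 0.6203 -0.3175]
```

Request:
{"fn": "step_arm", "kwargs": {"steps": [[[3,0.7,0,0,0,0],[3,0.7,0,0,0,0],[3,0.7,1,0,0,0],[3,0.7,2,0,0,0],[0,0,2,0,0,0],[0,0,2,0,0,0],[0,0,0,0,0,0],[0,0,0,0,0,0]]]}}

```text
time: 21.42
tcp_pos: [0.5562, 0.1341, 0.096]
eef_rot: [-2.22, -2.221, 0.004]
ft_force: [-0.0, 0.4, 0.3]
finger_gap: 0.0501
gripper_force: 0.0
```

```bash
python3 - <<'E'
from h import *
to(.5568,.1367,.0385)
E
```

```text
t 21.42 tcp [0.5562 0.1341 0.096 ] ang 0.02 zax [-0.003 -0.001 -1.   ] | turn 0 then shift cm [0.26 0.07 5.74] gap 0.0501 F [-0.   0.4  0.3]
```

Request:
{"fn": "step_arm", "kwargs": {"steps": [[[0.06,0.03,1,0,0,0],[0,0,2,0,0,0],[0,0,1.5,0,0,0],[0,0,1,0,0,0],[0,0,0.3,0,0,0],[0,0,0,0,0,0],[0,0,0,0,0,0],[0,0,0,0,0,0]]]}}

```text
time: 22.08
tcp_pos: [0.5579, 0.1354, 0.0398]
eef_rot: [2.22, 2.221, 0.003]
ft_force: [0.0, 0.0, -0.1]
finger_gap: 0.05
gripper_force: 0.0
```

Request:
{"fn": "step_arm", "kwargs": {"steps": [[[0,0,0,0,0,0],[0,0,0,0,0,0],[0,0,0,0,0,0],[0,0,0,0,0,0],[0,0,0,0,0,0],[0,0,0,0,0,0],[0,0,0,0,0,0],[0,0,0,0,0,0]]], "fingers": 0, "squeeze": 40}}

```text
time: 22.75
tcp_pos: [0.5576, 0.1355, 0.0398]
eef_rot: [2.22, 2.221, 0.002]
ft_force: [-0.4, -0.5, 6.5]
finger_gap: 0.028
gripper_force: 39.1
```

Request:
{"fn": "step_arm", "kwargs": {"steps": [[[0,0,-0.3,0,0,0],[0,0,-0.5,0,0,0],[0,0,-1,0,0,0],[0,0,-2,0,0,0],[0,0,-2,0,0,0],[0,0,-1,0,0,0],[0,0,0,0,0,0],[0,0,0,0,0,0]]]}}

```text
time: 23.42
tcp_pos: [0.5571, 0.1354, 0.1072]
eef_rot: [2.22, 2.222, 0.002]
ft_force: [-0.4, -0.2, -1.0]
finger_gap: 0.0274
gripper_force: 39.5
```

```bash
python3 - <<'E'
from h import *
to(.6396,-.197,.09,0)
E
```

```text
t 23.42 tcp [0.5571 0.1354 0.1072] ang 0.03 zax [ 0.001  0.    -1.   ] | turn 0.03 then shift cm [-33.24   8.25   1.72] gap 0.0274 F [-0.4 -0.2 -1. ]
```

Request:
{"fn": "step_arm", "kwargs": {"steps": [[[-2.8,0.7,0,0,0,0],[-2.8,0.7,0,0,0,0],[-2.8,0.7,0,0,0,0],[-2.8,0.7,0,0,0,0],[-2.8,0.7,0,0,0,0],[-2.8,0.7,0,0,0,0],[-2.8,0.7,0,0,0,0],[-2.8,0.7,0,0,0,0]]]}}

```text
time: 24.08
tcp_pos: [0.6124, -0.0899, 0.105]
eef_rot: [-2.219, -2.22, 0.003]
ft_force: [0.1, 0.3, -0.4]
finger_gap: 0.0275
gripper_force: 39.5
```

Request:
{"fn": "step_arm", "kwargs": {"steps": [[[-2.8,0.7,0,0,0,0],[-2.8,0.7,0,0,0,0],[-2.8,0.7,0,0,0,0],[-2.6,0.5,0,0,0,0],[0,0,0,0,0,0],[0,0,0,0,0,0],[0,0,0,0,0,0],[0,0,0,0,0,0]]]}}

```text
time: 24.75
tcp_pos: [0.6386, -0.1974, 0.1059]
eef_rot: [-2.218, -2.222, 0.001]
ft_force: [0.2, 0.5, -0.3]
finger_gap: 0.0277
gripper_force: 39.5
```

```bash
python3 - <<'E'
from h import *
to(.6396,-.1983,.037,0)
c=cam('scene');t=cam('top');save(np.hstack([c['img'][240:340,280:400],t['img'][100:200,310:430]]),'nest',3.2)
E
```

```text
t 24.75 tcp [ 0.6386 -0.1974  0.1059] ang 0.08 zax [-0.002  0.001 -1.   ] | turn 0.08 then shift cm [-0.1   0.11  6.89] gap 0.0277 F [ 0.2  0.5 -0.3]
```

View pics/nest.png

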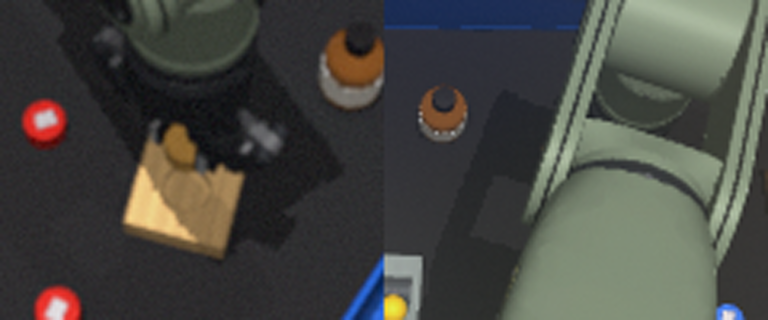

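```bash
python3 - <<'E'
from h import *
c=cam('scene');save(c['img'][265:325,305:370],'nest2',9)
for k in ((.6396,-.197,.022),):print(proj(c,k))
o=st()[0];p=o['tcp_pos']
for dz in(0,.008,-.012):print(proj(c,p+[0,0,dz]))
E
```

```text
(np.float64(337.4152588660527), np.float64(296.8666104835839))
(np.float64(337.5698912390857), np.float64(282.81633941739017))
(np.float64(337.6166839796805), np.float64(281.38035763230545))
(np.float64(337.5008703398345), np.float64(284.93446186234604))
```

View pics/nest2.png

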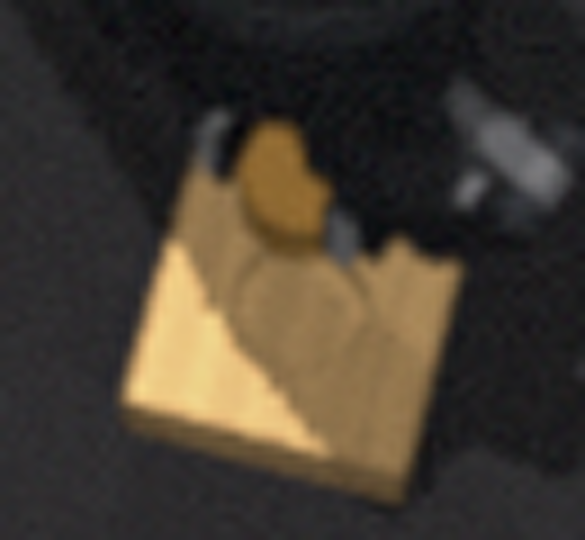

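The brass is held upright between the pads. The nest pocket lies just below it at crop (300,310).

Request:
{"fn": "step_arm", "kwargs": {"steps": [[[-0.1,0.1,1,0,0,0],[0,0,1.5,0,0,0],[0,0,1.5,0,0,0],[0,0,1,0,0,0],[0,0,0.7,0,0,0],[0,0,0,0,0,0],[0,0,0,0,0,0],[0,0,0,0,0,0]]]}}

```text
time: 25.57
tcp_pos: [0.6408, -0.1997, 0.0504]
eef_rot: [2.22, 2.221, 0.001]
ft_force: [-0.6, 0.1, -0.2]
finger_gap: 0.0278
gripper_force: 39.5
```

```bash
python3 - <<'E'
from h import *
to(.6396,-.1983,.037,0)
c=cam('scene');print(onz(c,338.3,299.0,.022)+[-.0018,.0018,0])
E
```

```text
t 25.57 tcp [ 0.6408 -0.1997  0.0504] ang 0.04 zax [ 0.001 -0.    -1.   ] | turn 0.04 then shift cm [ 0.14 -0.13  1.34] gap 0.0278 F [-0.6  0.1 -0.2]
[ 0.64220031 -0.19807991  0.022     ]
```

Request:
{"fn": "step_arm", "kwargs": {"steps": [[[0.13,-0.07,0,0,0,0],[0,0,0.4,0,0,0],[0,0,0.3,0,0,0],[0,0,0,0,0,0],[0,0,0,0,0,0],[0,0,0,0,0,0],[0,0,0,0,0,0],[0,0,0,0,0,0]]]}}

```text
time: 26.28
tcp_pos: [0.6396, -0.1983, 0.0428]
eef_rot: [2.221, 2.222, 0.0]
ft_force: [0.3, -0.3, -1.3]
finger_gap: 0.0276
gripper_force: 39.5
```

Request:
{"fn": "step_arm", "kwargs": {"steps": [[[0,0,0.2,0,0,0],[0,0,0.2,0,0,0],[0,0,0,0,0,0],[0,0,0,0,0,0],[0,0,0,0,0,0],[0,0,0,0,0,0],[0,0,0,0,0,0],[0,0,0,0,0,0]]]}}

```text
time: 26.95
tcp_pos: [0.6396, -0.1983, 0.0387]
eef_rot: [2.221, 2.222, 0.0]
ft_force: [1.2, 0.2, -0.6]
finger_gap: 0.0275
gripper_force: 39.4
```

Request:
{"fn": "step_arm", "kwargs": {"steps": [[[0,0,0.1,0,0,0],[0,0,0.1,0,0,0],[0,0,0,0,0,0],[0,0,0,0,0,0],[0,0,0,0,0,0],[0,0,0,0,0,0],[0,0,0,0,0,0],[0,0,0,0,0,0]]]}}

```text
time: 27.62
tcp_pos: [0.6396, -0.1984, 0.0369]
eef_rot: [2.221, 2.222, 0.0]
ft_force: [0.2, -1.1, 1.1]
finger_gap: 0.0277
gripper_force: 39.7
```

Request:
{"fn": "step_arm", "kwargs": {"steps": [[[0,0,0,0,0,0],[0,0,0,0,0,0],[0,0,0,0,0,0],[0,0,0,0,0,0],[0,0,0,0,0,0],[0,0,-1,0,0,0],[0,0,-2,0,0,0],[0,0,-2,0,0,0]]], "fingers": 5}}

```text
time: 28.28
tcp_pos: [0.639, -0.1981, 0.0871]
eef_rot: [-2.22, -2.221, 0.001]
ft_force: [1.5, 0.8, -0.3]
finger_gap: 0.05
gripper_force: 0.0
```

Request:
{"fn": "step_arm", "kwargs": {"steps": [[[2,0,-2,0,0,0],[2,0,-2,0,0,0],[2,0,0,0,0,0],[2,0,0,0,0,0],[2,0,0,0,0,0],[2,0,0,0,0,0],[2,0,0,0,0,0],[2,0,0,0,0,0]]]}}

```text
time: 28.95
tcp_pos: [0.6395, -0.0373, 0.1277]
eef_rot: [2.221, 2.222, 0.001]
ft_force: [-0.1, 0.3, -0.1]
finger_gap: 0.0503
gripper_force: 0.0
```

```bash
python3 - <<'E'
from meas import *
to(.5294,-.2149,.09,0)
for n in("top","scene"):
    c=cam(n)
    for ce,ar,l in blobs(masks(c)["red"],30): p=patch(c,*ce,.02);print(n,p[0].round(1),p[1].round(4)[:2])
    save(c['img'][130:175,350:400] if n=="top" else c['img'][265:325,305:370],"brass_"+n,7)
    h=cv2.cvtColor(c["img"],cv2.COLOR_RGB2HSV).astype(int)
    m=(h[...,0]>8)&(h[...,0]<24)&(h[...,1]>140)&(h[...,2]>100)
    for ce,ar,l in blobs(m,20):
        p=onz(c,*ce,.034)
        if .6<p[0]<.68 and -.25<p[1]<-.15: print(n,"brass",ce,ar,p)
a,b=cv2.imread('pics/brass_top.png'),cv2.imread('pics/brass_scene.png');cv2.imwrite('pics/brass.png',np.hstack([a[:315],b[:315]]))
E
```

```text
t 28.95 tcp [ 0.6395 -0.0373  0.1277] ang 0.03 zax [ 0.001  0.    -1.   ] | turn 0.03 then shift cm [-17.76 -11.01   3.76] gap 0.0503 F [-0.1  0.3 -0.1]
top [413.6 159.3] [ 0.6171 -0.3155]
top [380.2 188.4] [ 0.5282 -0.2147]
top [376.7 223.5] [ 0.4237 -0.2033]
top [418.6 225. ] [ 0.4204 -0.3263]
top brass [374.32857143 151.1       ] 70 [ 0.63787544 -0.19617004  0.034     ]
scene [261.  249.3] [ 0.4269 -0.2055]
scene [293.3 277.2] [ 0.5312 -0.2167]
scene [225.  289.1] [ 0.4235 -0.3285]
scene [297.5 336.3] [ 0.6203 -0.3175]
scene brass [337.8627451  297.16339869] 153 [ 0.64313282 -0.20058601  0.034     ]
```

View pics/brass.png

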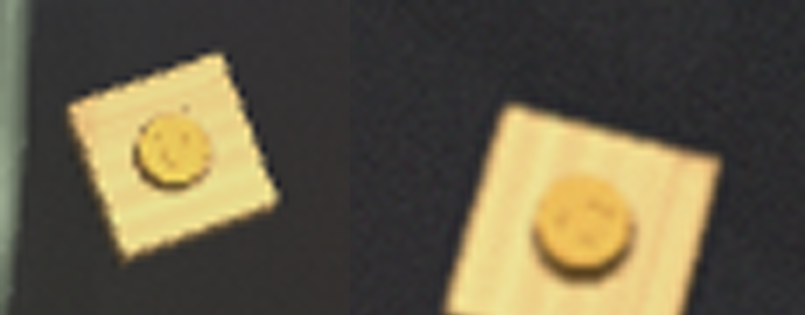

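The brass is seated upright in the nest pocket. Next are the mounts, starting with the one at (0.5294, -0.2149).

Request:
{"fn": "step_arm", "kwargs": {"steps": [[[-2.2,-1.4,0,0,0,0],[-2.2,-1.4,0,0,0,0],[-2.2,-1.4,0,0,0,0],[-2.2,-1.4,0,0,0,0],[-2.2,-1.4,1,0,0,0],[-2.2,-1.4,1,0,0,0],[-2.2,-1.3,1,0,0,0],[-2.4,-1.3,1,0,0,0]]]}}

```text
time: 29.72
tcp_pos: [0.5287, -0.2181, 0.0871]
eef_rot: [2.22, 2.221, 0.0]
ft_force: [0.3, 0.6, 0.2]
finger_gap: 0.0502
gripper_force: 0.0
```

Request:
{"fn": "step_arm", "kwargs": {"steps": [[[0,0,1,0,0,0],[0,0,1,0,0,0],[0,0,0,0,0,0],[0,0,0,0,0,0],[0,0,0,0,0,0],[0,0,0,0,0,0],[0,0,0,0,0,0],[0,0,0,0,0,0]]]}}

```text
time: 30.38
tcp_pos: [0.5301, -0.216, 0.0672]
eef_rot: [2.219, 2.222, 0.001]
ft_force: [-0.4, 0.1, 0.1]
finger_gap: 0.05
gripper_force: 0.0
```

```bash
python3 - <<'E'
from h import *
to(.5294,-.2149,.022,0)
E
```

```text
t 30.38 tcp [ 0.5301 -0.216   0.0672] ang 0.08 zax [ 0.001 -0.    -1.   ] | turn 0.08 then shift cm [ 0.12 -0.07  4.52] gap 0.05 F [-0.4  0.1  0.1]
```

Request:
{"fn": "step_arm", "kwargs": {"steps": [[[0.12,-0.07,1.5,0,0,0],[0,0,1.5,0,0,0],[0,0,1,0,0,0],[0,0,0.5,0,0,0],[0,0,0,0,0,0],[0,0,0,0,0,0],[0,0,0,0,0,0],[0,0,0,0,0,0]]]}}

```text
time: 31.05
tcp_pos: [0.5294, -0.2154, 0.0225]
eef_rot: [2.22, 2.221, 0.001]
ft_force: [0.2, 0.3, -0.9]
finger_gap: 0.0502
gripper_force: 0.0
```

Request:
{"fn": "step_arm", "kwargs": {"steps": [[[0,0,0,0,0,0],[0,0,0,0,0,0],[0,0,0,0,0,0],[0,0,0,0,0,0],[0,0,0,0,0,0],[0,0,0,0,0,0],[0,0,0,0,0,0],[0,0,0,0,0,0]]], "fingers": 0, "squeeze": 40}}

```text
time: 31.72
tcp_pos: [0.5292, -0.2153, 0.0225]
eef_rot: [2.22, 2.221, 0.001]
ft_force: [-1.5, -0.7, 5.7]
finger_gap: 0.0276
gripper_force: 39.2
```

Request:
{"fn": "step_arm", "kwargs": {"steps": [[[0,0,-0.5,0,0,0],[0,0,-1.5,0,0,0],[0,0,-2,0,0,0],[0,0,-2,0,0,0],[0,0,-2,0,0,0],[0,0,-2,0,0,0],[0,0,-2,0,0,0],[0,0,-1,0,0,0]]]}}

```text
time: 32.38
tcp_pos: [0.5297, -0.2155, 0.1542]
eef_rot: [2.218, 2.22, 0.002]
ft_force: [1.0, 0.2, 0.4]
finger_gap: 0.0277
gripper_force: 39.5
```

Request:
{"fn": "step_arm", "kwargs": {"steps": [[[2.9,0.2,0,0,0,0],[2.9,0.2,0,0,0,0],[2.9,0.2,0,0,0,0],[2.9,0.2,0,0,0,0],[2.9,0.2,0,0,0,0],[2.9,0.2,0,0,0,0],[2.9,0.2,0,0,0,0],[2.9,0.2,0,0,0,0]]]}}

```text
time: 33.05
tcp_pos: [0.5442, 0.0182, 0.1513]
eef_rot: [-2.22, -2.221, 0.001]
ft_force: [0.4, -0.3, -1.5]
finger_gap: 0.0278
gripper_force: 39.5
```

Request:
{"fn": "step_arm", "kwargs": {"steps": [[[2.9,0.3,0,0,0,0],[2.9,0.3,0,0,0,0],[2.9,0.3,0,0,0,0],[3.2,0.3,1,0,0,0],[0,0,2,0,0,0],[0,0,2,0,0,0],[0,0,2,0,0,0],[0,0,2,0,0,0]]]}}

```text
time: 33.72
tcp_pos: [0.5561, 0.1362, 0.0604]
eef_rot: [-2.22, -2.223, 0.001]
ft_force: [0.3, 0.2, -0.7]
finger_gap: 0.0277
gripper_force: 39.5
```

Request:
{"fn": "step_arm", "kwargs": {"steps": [[[0,0,0.5,0,0,0],[0,0,0,0,0,0],[0,0,0,0,0,0],[0,0,0,0,0,0],[0,0,0,0,0,0],[0,0,0,0,0,0],[0,0,0,0,0,0],[0,0,0,0,0,0]]]}}

```text
time: 34.38
tcp_pos: [0.5569, 0.1358, 0.0573]
eef_rot: [2.221, 2.222, 0.001]
ft_force: [-0.5, -0.5, -0.1]
finger_gap: 0.0278
gripper_force: 39.5
```

```bash
python3 - <<'E'
from h import *
to(.5568,.1367,.039,0)
E
```

```text
t 34.38 tcp [0.5569 0.1358 0.0573] ang 0.03 zax [ 0.001  0.    -1.   ] | turn 0.03 then shift cm [ 0.09 -0.01  1.83] gap 0.0278 F [-0.5 -0.5 -0.1]
```

Request:
{"fn": "step_arm", "kwargs": {"steps": [[[0.05,-0.01,0.3,0,0,0],[0,0,0.3,0,0,0],[0,0,0.3,0,0,0],[0,0,0.2,0,0,0],[0,0,0,0,0,0],[0,0,0,0,0,0],[0,0,0,0,0,0],[0,0,0,0,0,0]]]}}

```text
time: 35.05
tcp_pos: [0.5567, 0.1364, 0.0459]
eef_rot: [2.221, 2.222, 0.0]
ft_force: [-0.3, -0.7, -0.8]
finger_gap: 0.0278
gripper_force: 39.5
```

Request:
{"fn": "step_arm", "kwargs": {"steps": [[[0,0,0.2,0,0,0],[0,0,0.2,0,0,0],[0,0,0.2,0,0,0],[0,0,0.1,0,0,0],[0,0,0,0,0,0],[0,0,0,0,0,0],[0,0,0,0,0,0],[0,0,0,0,0,0]]]}}

```text
time: 35.72
tcp_pos: [0.5566, 0.1364, 0.0395]
eef_rot: [2.221, 2.222, 0.0]
ft_force: [-1.4, 0.3, 5.7]
finger_gap: 0.0275
gripper_force: 40.1
```

Request:
{"fn": "step_arm", "kwargs": {"steps": [[[0,0,0,0,0,0],[0,0,0,0,0,0],[0,0,0,0,0,0],[0,0,0,0,0,0],[0,0,-1,0,0,0],[0,0,-3,0,0,0],[0,0,-3.5,0,0,0],[0,0,-3.5,0,0,0]]], "fingers": 5}}

```text
time: 36.38
tcp_pos: [0.556, 0.1362, 0.1501]
eef_rot: [-2.22, -2.221, 0.002]
ft_force: [1.7, 0.0, 0.8]
finger_gap: 0.0501
gripper_force: 0.0
```

Request:
{"fn": "step_arm", "kwargs": {"steps": [[[-2.8,-1.1,0,0,0,0],[-2.8,-1.1,0,0,0,0],[-2.8,-1.1,0,0,0,0],[-2.8,-1.1,0,0,0,0],[-2.8,-1.1,0,0,0,0],[-2.8,-1.1,0,0,0,0],[-2.8,-1.1,0,0,0,0],[-2.8,-1.1,0,0,0,0]]]}}

```text
time: 37.05
tcp_pos: [0.4681, -0.0889, 0.1495]
eef_rot: [2.22, 2.222, 0.001]
ft_force: [0.2, -1.1, -0.2]
finger_gap: 0.0501
gripper_force: 0.0
```

```bash
cat > reds.py <<'E'
from meas import *
import sys
a=[float(v) for v in sys.argv[1:]]
if a: to(*a)
for n in("top","scene"):
    c=cam(n);b=[1.2,-.2] if n=="top" else [-1.8,1.8]
    for ce,ar,l in blobs(masks(c)["red"],30):
        p=onz(c,*ce,.037)
        z=.037 if (.45<p[0]<.6 and 0<p[1]<.17) else .02
        p=patch(c,*ce,z);print(n,ar,"true",(p[1][:2]+np.array(b)/1000).round(4),"z",z)
E
python3 reds.py .4249 -.2035 .022 0
```

```text
t 37.05 tcp [ 0.4681 -0.0889  0.1495] ang 0.05 zax [ 0.001 -0.    -1.   ] | turn 0.05 then shift cm [-11.46  -4.33  12.75] gap 0.0501 F [ 0.2 -1.1 -0.2]
top 62 true [ 0.5821 -0.3218] z 0.02
top 66 true [ 0.4216 -0.3265] z 0.02
scene 55 true [0.557  0.1359] z 0.037
scene 106 true [ 0.4251 -0.2039] z 0.02
scene 116 true [ 0.4217 -0.3266] z 0.02
scene 129 true [ 0.5824 -0.3218] z 0.02
```

Mount A has been knocked to (0.582, -0.322), so I'll use the new position later. Now on to mount C.

Request:
{"fn": "step_arm", "kwargs": {"steps": [[[-2.9,-1.1,1,0,0,0],[-2.9,-1.1,2,0,0,0],[-2.9,-1.1,2,0,0,0],[-2.8,-1,2,0,0,0],[0,0,1,0,0,0],[0,0,0.5,0,0,0],[0,0,0,0,0,0],[0,0,0,0,0,0]]]}}

```text
time: 37.82
tcp_pos: [0.4266, -0.2021, 0.0642]
eef_rot: [2.219, 2.223, 0.001]
ft_force: [0.3, 0.4, 0.8]
finger_gap: 0.05
gripper_force: 0.0
```

Request:
{"fn": "step_arm", "kwargs": {"steps": [[[0,0,0,0,0,0],[0,0,0,0,0,0],[0,0,0,0,0,0],[0,0,0,0,0,0],[0,0,0,0,0,0],[0,0,0,0,0,0],[0,0,0,0,0,0],[0,0,0,0,0,0]]]}}

```text
time: 38.48
tcp_pos: [0.4257, -0.2027, 0.0637]
eef_rot: [-2.221, -2.222, -0.0]
ft_force: [-0.5, -0.2, 0.0]
finger_gap: 0.0498
gripper_force: 0.0
```

```bash
python3 - <<'E'
from h import *
to(.425,-.2037,.0225,0)
E
```

```text
t 38.48 tcp [ 0.4257 -0.2027  0.0637] ang 0.03 zax [ 0.  0. -1.] | turn 0.03 then shift cm [-0.1  -0.07  4.12] gap 0.0498 F [-0.5 -0.2  0. ]
```

Request:
{"fn": "step_arm", "kwargs": {"steps": [[[-0.1,-0.07,1.1,0,0,0],[0,0,1.5,0,0,0],[0,0,1,0,0,0],[0,0,0.5,0,0,0],[0,0,0,0,0,0],[0,0,0,0,0,0],[0,0,0,0,0,0],[0,0,0,0,0,0]]]}}

```text
time: 39.15
tcp_pos: [0.4255, -0.2039, 0.0233]
eef_rot: [2.22, 2.221, 0.001]
ft_force: [-0.3, 0.5, 0.2]
finger_gap: 0.05
gripper_force: 0.0
```

Request:
{"fn": "step_arm", "kwargs": {"steps": [[[0,0,0,0,0,0],[0,0,0,0,0,0],[0,0,0,0,0,0],[0,0,0,0,0,0],[0,0,0,0,0,0],[0,0,0,0,0,0],[0,0,0,0,0,0],[0,0,0,0,0,0]]], "fingers": 0, "squeeze": 40}}

```text
time: 39.82
tcp_pos: [0.4254, -0.2039, 0.0235]
eef_rot: [2.22, 2.221, 0.001]
ft_force: [-0.6, 0.4, 5.2]
finger_gap: 0.0276
gripper_force: 39.1
```

Request:
{"fn": "step_arm", "kwargs": {"steps": [[[0,0,-0.5,0,0,0],[0,0,-1.5,0,0,0],[0,0,-2,0,0,0],[0,0,-2,0,0,0],[0,0,-2,0,0,0],[0,0,-2,0,0,0],[0,0,-2,0,0,0],[0,0,-1,0,0,0]]]}}

```text
time: 40.48
tcp_pos: [0.4259, -0.2042, 0.1553]
eef_rot: [2.218, 2.219, 0.002]
ft_force: [-0.2, 0.5, -0.7]
finger_gap: 0.0277
gripper_force: 39.5
```

Request:
{"fn": "step_arm", "kwargs": {"steps": [[[2.4,1.1,0,0,0,0],[2.4,1.1,0,0,0,0],[2.4,1.1,0,0,0,0],[2.4,1.1,0,0,0,0],[2.4,1.1,0,0,0,0],[2.4,1.1,0,0,0,0],[2.4,1.1,0,0,0,0],[2.4,1.1,0,0,0,0]]]}}

```text
time: 41.15
tcp_pos: [0.5131, -0.0104, 0.1529]
eef_rot: [-2.221, -2.222, -0.0]
ft_force: [-0.7, -0.4, -0.0]
finger_gap: 0.0276
gripper_force: 39.5
```

Request:
{"fn": "step_arm", "kwargs": {"steps": [[[2.5,1.1,0,0,0,0],[2.5,1.1,0,0,0,0],[2.5,1.1,0,0,0,0],[2.5,0.9,1,0,0,0],[0,0,2,0,0,0],[0,0,2,0,0,0],[0,0,2,0,0,0],[0,0,2,0,0,0]]]}}

```text
time: 41.82
tcp_pos: [0.5547, 0.0887, 0.0621]
eef_rot: [2.22, 2.223, 0.0]
ft_force: [0.1, -0.2, -0.3]
finger_gap: 0.0276
gripper_force: 39.5
```

Request:
{"fn": "step_arm", "kwargs": {"steps": [[[0,0,0.5,0,0,0],[0,0,0,0,0,0],[0,0,0,0,0,0],[0,0,0,0,0,0],[0,0,0,0,0,0],[0,0,0,0,0,0],[0,0,0,0,0,0],[0,0,0,0,0,0]]]}}

```text
time: 42.48
tcp_pos: [0.5551, 0.0883, 0.0583]
eef_rot: [2.221, 2.222, 0.001]
ft_force: [0.1, 0.1, -0.8]
finger_gap: 0.0277
gripper_force: 39.5
```

```bash
python3 - <<'E'
from h import *
to(.5551,.0887,.0395,0)
E
```

```text
t 42.48 tcp [0.5551 0.0883 0.0583] ang 0.03 zax [ 0.001  0.    -1.   ] | turn 0.03 then shift cm [0.04 0.   1.88] gap 0.0277 F [ 0.1  0.1 -0.8]
```

Request:
{"fn": "step_arm", "kwargs": {"steps": [[[0.02,0,0.3,0,0,0],[0,0,0.3,0,0,0],[0,0,0.3,0,0,0],[0,0,0.2,0,0,0],[0,0,0,0,0,0],[0,0,0,0,0,0],[0,0,0,0,0,0],[0,0,0,0,0,0]]]}}

```text
time: 43.15
tcp_pos: [0.555, 0.0886, 0.0469]
eef_rot: [2.221, 2.222, 0.0]
ft_force: [0.3, -0.1, -0.5]
finger_gap: 0.0277
gripper_force: 39.5
```

Request:
{"fn": "step_arm", "kwargs": {"steps": [[[0,0,0.2,0,0,0],[0,0,0.2,0,0,0],[0,0,0.2,0,0,0],[0,0,0.1,0,0,0],[0,0,0,0,0,0],[0,0,0,0,0,0],[0,0,0,0,0,0],[0,0,0,0,0,0]]]}}

```text
time: 43.82
tcp_pos: [0.5549, 0.0886, 0.0405]
eef_rot: [2.221, 2.222, 0.0]
ft_force: [-2.1, 0.4, 6.6]
finger_gap: 0.0279
gripper_force: 40.2
```

Request:
{"fn": "step_arm", "kwargs": {"steps": [[[0,0,0,0,0,0],[0,0,0,0,0,0],[0,0,0,0,0,0],[0,0,0,0,0,0],[0,0,-1,0,0,0],[0,0,-3,0,0,0],[0,0,-3.5,0,0,0],[0,0,-3.5,0,0,0]]], "fingers": 5}}

```text
time: 44.48
tcp_pos: [0.5543, 0.0885, 0.1511]
eef_rot: [-2.22, -2.221, 0.002]
ft_force: [1.3, 0.2, 0.0]
finger_gap: 0.0505
gripper_force: 0.0
```

Request:
{"fn": "step_arm", "kwargs": {"steps": [[[-3,-1,0,0,0,0],[-3,-1,0,0,0,0],[-3,-1,0,0,0,0],[-3,-1,0,0,0,0],[-3,-1,0,0,0,0],[-3,-1,0,0,0,0],[-3,-1,0,0,0,0],[-3,-1,0,0,0,0]]]}}

```text
time: 45.15
tcp_pos: [0.4744, -0.1529, 0.1505]
eef_rot: [2.22, 2.222, 0.001]
ft_force: [-0.3, 0.3, -0.4]
finger_gap: 0.0502
gripper_force: 0.0
```

Request:
{"fn": "step_arm", "kwargs": {"steps": [[[-3,-0.9,0,0,0,0],[-3,-0.9,0,0,0,0],[-3,-0.9,1,0,0,0],[-3,-0.9,2,0,0,0],[-3,-0.9,2,0,0,0],[-2.5,-0.8,2,0,0,0],[0,0,1,0,0,0],[0,0,0.7,0,0,0]]]}}

```text
time: 45.82
tcp_pos: [0.4212, -0.3271, 0.0618]
eef_rot: [-2.223, -2.218, -0.0]
ft_force: [0.6, -0.2, 0.5]
finger_gap: 0.05
gripper_force: 0.0
```

Request:
{"fn": "step_arm", "kwargs": {"steps": [[[0,0,0,0,0,0],[0,0,0,0,0,0],[0,0,0,0,0,0],[0,0,0,0,0,0],[0,0,0,0,0,0],[0,0,0,0,0,0],[0,0,0,0,0,0],[0,0,0,0,0,0]]]}}

```text
time: 46.48
tcp_pos: [0.4223, -0.3264, 0.063]
eef_rot: [2.22, 2.222, 0.0]
ft_force: [0.3, -0.1, 0.3]
finger_gap: 0.0501
gripper_force: 0.0
```

```bash
python3 reds.py .4217 -.3265 .0225 0
```

```text
t 46.48 tcp [ 0.4223 -0.3264  0.063 ] ang 0.05 zax [ 0. -0. -1.] | turn 0.05 then shift cm [-0.   -0.06  4.05] gap 0.0501 F [ 0.3 -0.1  0.3]
top 63 true [ 0.5822 -0.3218] z 0.02
top 32 true [0.555  0.0882] z 0.037
scene 55 true [0.5569 0.1359] z 0.037
scene 65 true [0.5552 0.0881] z 0.037Traceback (most recent call last):
  File "reds.py", line 10, in <module>
    p=patch(c,*ce,z);print(n,ar,"true",(p[1][:2]+np.array(b)/1000).round(4),"z",z)
  File "meas.py", line 7, in patch
    b=max(blobs(m,50),key=lambda b:b[1])[2]
      ~~~^^^^^^^^^^^^^^^^^^^^^^^^^^^^^^^
ValueError: max() iterable argument is empty
```

Request:
{"fn": "step_arm", "kwargs": {"steps": [[[0,-0.06,1,0,0,0],[0,0,1.5,0,0,0],[0,0,1,0,0,0],[0,0,0.5,0,0,0],[0,0,0,0,0,0],[0,0,0,0,0,0],[0,0,0,0,0,0],[0,0,0,0,0,0]]]}}

```text
time: 47.25
tcp_pos: [0.4219, -0.3268, 0.0233]
eef_rot: [2.22, 2.221, 0.0]
ft_force: [-0.5, -0.2, 0.0]
finger_gap: 0.0503
gripper_force: 0.0
```

Request:
{"fn": "step_arm", "kwargs": {"steps": [[[0,0,0,0,0,0],[0,0,0,0,0,0],[0,0,0,0,0,0],[0,0,0,0,0,0],[0,0,0,0,0,0],[0,0,0,0,0,0],[0,0,0,0,0,0],[0,0,0,0,0,0]]], "fingers": 0, "squeeze": 40}}

```text
time: 47.92
tcp_pos: [0.4218, -0.3268, 0.0235]
eef_rot: [2.22, 2.221, 0.0]
ft_force: [-0.8, 0.4, 6.3]
finger_gap: 0.0275
gripper_force: 39.2
```

Request:
{"fn": "step_arm", "kwargs": {"steps": [[[0,0,-0.5,0,0,0],[0,0,-1.5,0,0,0],[0,0,-2,0,0,0],[0,0,-2,0,0,0],[0,0,-2,0,0,0],[0,0,-2,0,0,0],[0,0,-2,0,0,0],[0,0,-1,0,0,0]]]}}

```text
time: 48.58
tcp_pos: [0.4222, -0.3271, 0.1551]
eef_rot: [2.218, 2.22, 0.001]
ft_force: [0.3, -0.1, -0.4]
finger_gap: 0.0277
gripper_force: 39.4
```

Request:
{"fn": "step_arm", "kwargs": {"steps": [[[2.9,0.5,0,0,0,0],[2.9,0.5,0,0,0,0],[2.9,0.5,0,0,0,0],[2.9,0.5,0,0,0,0],[2.9,0.5,0,0,0,0],[2.9,0.5,0,0,0,0],[2.9,0.5,0,0,0,0],[2.9,0.5,0,0,0,0]]]}}

```text
time: 49.25
tcp_pos: [0.461, -0.0931, 0.1523]
eef_rot: [-2.22, -2.221, 0.001]
ft_force: [0.5, 0.6, -0.6]
finger_gap: 0.0273
gripper_force: 39.5
```

Request:
{"fn": "step_arm", "kwargs": {"steps": [[[2.9,0.4,0,0,0,0],[2.9,0.4,0,0,0,0],[2.9,0.4,0,0,0,0],[2.9,0.4,0,0,0,0],[2.9,0.4,0,0,0,0],[2.9,0.4,0,0,0,0],[2.9,0.4,0,0,0,0],[3,0.5,0,0,0,0]]]}}

```text
time: 49.92
tcp_pos: [0.4937, 0.1398, 0.1523]
eef_rot: [-2.22, -2.222, 0.002]
ft_force: [0.7, -0.8, -0.0]
finger_gap: 0.0277
gripper_force: 39.5
```

Request:
{"fn": "step_arm", "kwargs": {"steps": [[[0,0,1.5,0,0,0],[0,0,2,0,0,0],[0,0,2,0,0,0],[0,0,2,0,0,0],[0,0,1.5,0,0,0],[0,0,0.5,0,0,0],[0,0,0,0,0,0],[0,0,0,0,0,0]]]}}

```text
time: 50.58
tcp_pos: [0.4945, 0.1385, 0.0579]
eef_rot: [-2.221, -2.222, -0.0]
ft_force: [1.0, -0.2, -0.3]
finger_gap: 0.0274
gripper_force: 39.5
```

Request:
{"fn": "step_arm", "kwargs": {"steps": [[[0,0,0,0,0,0],[0,0,0,0,0,0],[0,0,0,0,0,0],[0,0,0,0,0,0],[0,0,0,0,0,0],[0,0,0,0,0,0],[0,0,0,0,0,0],[0,0,0,0,0,0]]]}}

```text
time: 51.25
tcp_pos: [0.4943, 0.1385, 0.0578]
eef_rot: [-2.221, -2.222, -0.0]
ft_force: [0.1, -0.3, -0.2]
finger_gap: 0.0275
gripper_force: 39.5
```

```bash
python3 - <<'E'
from h import *
to(.4948,.1389,.0395,0)
E
```

```text
t 51.25 tcp [0.4943 0.1385 0.0578] ang 0.04 zax [ 0.  0. -1.] | turn 0.04 then shift cm [0.04 0.05 1.83] gap 0.0275 F [ 0.1 -0.3 -0.2]
```

Request:
{"fn": "step_arm", "kwargs": {"steps": [[[0.02,0.05,0.3,0,0,0],[0,0,0.3,0,0,0],[0,0,0.3,0,0,0],[0,0,0.2,0,0,0],[0,0,0,0,0,0],[0,0,0,0,0,0],[0,0,0,0,0,0],[0,0,0,0,0,0]]]}}

```text
time: 51.92
tcp_pos: [0.4949, 0.1388, 0.0469]
eef_rot: [2.221, 2.222, 0.001]
ft_force: [-0.4, -0.1, -0.1]
finger_gap: 0.0274
gripper_force: 39.5
```

Request:
{"fn": "step_arm", "kwargs": {"steps": [[[0,0,0.2,0,0,0],[0,0,0.2,0,0,0],[0,0,0.1,0,0,0],[0,0,0.1,0,0,0],[0,0,0,0,0,0],[0,0,0,0,0,0],[0,0,0,0,0,0],[0,0,0,0,0,0]]]}}

```text
time: 52.58
tcp_pos: [0.4948, 0.1387, 0.0408]
eef_rot: [2.221, 2.222, 0.0]
ft_force: [0.4, -0.3, -0.8]
finger_gap: 0.0274
gripper_force: 39.5
```

Request:
{"fn": "step_arm", "kwargs": {"steps": [[[0,0,0,0,0,0],[0,0,0,0,0,0],[0,0,0,0,0,0],[0,0,0,0,0,0],[0,0,-1,0,0,0],[0,0,-3,0,0,0],[0,0,-3.5,0,0,0],[0,0,-3.5,0,0,0]]], "fingers": 5}}

```text
time: 53.25
tcp_pos: [0.4942, 0.1386, 0.1523]
eef_rot: [-2.22, -2.222, 0.002]
ft_force: [0.8, 0.5, -0.1]
finger_gap: 0.0497
gripper_force: 0.0
```

Request:
{"fn": "step_arm", "kwargs": {"steps": [[[-2.9,0.5,0,0,0,0],[-2.9,0.5,0,0,0,0],[-2.9,0.5,0,0,0,0],[-2.9,0.5,0,0,0,0],[-2.9,0.5,0,0,0,0],[-2.9,0.5,0,0,0,0],[-2.9,0.5,0,0,0,0],[-2.9,0.5,0,0,0,0]]]}}

```text
time: 53.92
tcp_pos: [0.5349, -0.0947, 0.1516]
eef_rot: [2.22, 2.222, 0.001]
ft_force: [-0.2, 0.2, -0.6]
finger_gap: 0.0497
gripper_force: 0.0
```

Request:
{"fn": "step_arm", "kwargs": {"steps": [[[-2.9,0.6,0,0,0,0],[-2.9,0.6,0,0,0,0],[-2.9,0.6,0,0,0,0],[-2.9,0.6,0,0,0,0],[-2.9,0.6,0,0,0,0],[-2.9,0.6,0,0,0,0],[-2.9,0.6,0,0,0,0],[-2.6,0.5,0,0,0,0]]]}}

```text
time: 54.58
tcp_pos: [0.5822, -0.3241, 0.1516]
eef_rot: [2.221, 2.221, 0.0]
ft_force: [1.7, 0.2, -0.2]
finger_gap: 0.0502
gripper_force: 0.0
```

Request:
{"fn": "step_arm", "kwargs": {"steps": [[[0,0,1,0,0,0],[0,0,2,0,0,0],[0,0,2,0,0,0],[0,0,2,0,0,0],[0,0,1,0,0,0],[0,0,0.7,0,0,0],[0,0,0,0,0,0],[0,0,0,0,0,0]]]}}

```text
time: 55.25
tcp_pos: [0.5824, -0.3222, 0.0644]
eef_rot: [2.22, 2.222, 0.0]
ft_force: [-0.2, -0.4, 0.3]
finger_gap: 0.0502
gripper_force: 0.0
```

```bash
python3 reds.py .5823 -.3218 .0225 0
```

```text
t 55.25 tcp [ 0.5824 -0.3222  0.0644] ang 0.05 zax [ 0.001 -0.    -1.   ] | turn 0.05 then shift cm [ 0.05 -0.01  4.19] gap 0.0502 F [-0.2 -0.4  0.3]
top 34 true [0.555  0.0883] z 0.037
scene 59 true [0.4952 0.1379] z 0.037
scene 56 true [0.557  0.1359] z 0.037
scene 67 true [0.5552 0.0881] z 0.037Traceback (most recent call last):
  File "reds.py", line 10, in <module>
    p=patch(c,*ce,z);print(n,ar,"true",(p[1][:2]+np.array(b)/1000).round(4),"z",z)
  File "meas.py", line 7, in patch
    b=max(blobs(m,50),key=lambda b:b[1])[2]
      ~~~^^^^^^^^^^^^^^^^^^^^^^^^^^^^^^^
ValueError: max() iterable argument is empty
```

Request:
{"fn": "step_arm", "kwargs": {"steps": [[[0.05,0,1.1,0,0,0],[0,0,1.5,0,0,0],[0,0,1,0,0,0],[0,0,0.5,0,0,0],[0,0,0,0,0,0],[0,0,0,0,0,0],[0,0,0,0,0,0],[0,0,0,0,0,0]]]}}

```text
time: 56.02
tcp_pos: [0.5825, -0.322, 0.0235]
eef_rot: [2.22, 2.221, 0.001]
ft_force: [-0.5, 0.2, 0.2]
finger_gap: 0.0496
gripper_force: 0.0
```

Request:
{"fn": "step_arm", "kwargs": {"steps": [[[0,0,0,0,0,0],[0,0,0,0,0,0],[0,0,0,0,0,0],[0,0,0,0,0,0],[0,0,0,0,0,0],[0,0,0,0,0,0],[0,0,0,0,0,0],[0,0,0,0,0,0]]], "fingers": 0, "squeeze": 40}}

```text
time: 56.68
tcp_pos: [0.5824, -0.322, 0.0235]
eef_rot: [2.22, 2.221, 0.001]
ft_force: [-1.3, -0.3, 5.5]
finger_gap: 0.0274
gripper_force: 39.4
```

Request:
{"fn": "step_arm", "kwargs": {"steps": [[[0,0,-0.5,0,0,0],[0,0,-1.5,0,0,0],[0,0,-2,0,0,0],[0,0,-2,0,0,0],[0,0,-2,0,0,0],[0,0,-2,0,0,0],[0,0,-2,0,0,0],[0,0,-1,0,0,0]]]}}

```text
time: 57.35
tcp_pos: [0.5827, -0.3221, 0.1552]
eef_rot: [2.219, 2.22, 0.001]
ft_force: [-0.1, -0.5, -0.9]
finger_gap: 0.0275
gripper_force: 39.4
```

Request:
{"fn": "step_arm", "kwargs": {"steps": [[[2.9,-0.6,0,0,0,0],[2.9,-0.6,0,0,0,0],[2.9,-0.6,0,0,0,0],[2.9,-0.6,0,0,0,0],[2.9,-0.6,0,0,0,0],[2.9,-0.6,0,0,0,0],[2.9,-0.6,0,0,0,0],[2.9,-0.6,0,0,0,0]]]}}

```text
time: 58.02
tcp_pos: [0.5329, -0.0884, 0.1521]
eef_rot: [-2.22, -2.221, 0.001]
ft_force: [-0.1, -1.1, -1.0]
finger_gap: 0.0276
gripper_force: 39.5
```

Request:
{"fn": "step_arm", "kwargs": {"steps": [[[3,-0.7,0,0,0,0],[3,-0.7,0,0,0,0],[3,-0.7,0,0,0,0],[3,-0.7,0,0,0,0],[3,-0.7,0,0,0,0],[3,-0.6,0,0,0,0],[0,0,1.5,0,0,0],[0,0,2,0,0,0]]]}}

```text
time: 58.68
tcp_pos: [0.4934, 0.0921, 0.1184]
eef_rot: [2.216, 2.224, 0.005]
ft_force: [0.8, -0.3, -0.7]
finger_gap: 0.0274
gripper_force: 39.5
```

Request:
{"fn": "step_arm", "kwargs": {"steps": [[[0,0,2,0,0,0],[0,0,2,0,0,0],[0,0,1.5,0,0,0],[0,0,0.5,0,0,0],[0,0,0,0,0,0],[0,0,0,0,0,0],[0,0,0,0,0,0],[0,0,0,0,0,0]]]}}

```text
time: 59.35
tcp_pos: [0.4935, 0.0903, 0.0588]
eef_rot: [2.22, 2.221, 0.003]
ft_force: [-0.2, -0.7, -0.2]
finger_gap: 0.0274
gripper_force: 39.5
```

```bash
python3 - <<'E'
from h import *
to(.4931,.0909,.0395,0)
E
```

```text
t 59.35 tcp [0.4935 0.0903 0.0588] ang 0.03 zax [ 0.002  0.    -1.   ] | turn 0.03 then shift cm [ 0.06 -0.05  1.93] gap 0.0274 F [-0.2 -0.7 -0.2]
```

Request:
{"fn": "step_arm", "kwargs": {"steps": [[[0.04,-0.04,0.3,0,0,0],[0,0,0.3,0,0,0],[0,0,0.3,0,0,0],[0,0,0.2,0,0,0],[0,0,0,0,0,0],[0,0,0,0,0,0],[0,0,0,0,0,0],[0,0,0,0,0,0]]]}}

```text
time: 60.02
tcp_pos: [0.4924, 0.0906, 0.0468]
eef_rot: [-2.221, -2.222, -0.0]
ft_force: [0.6, -0.1, -0.2]
finger_gap: 0.0276
gripper_force: 39.5
```

Request:
{"fn": "step_arm", "kwargs": {"steps": [[[0,0,0.2,0,0,0],[0,0,0.2,0,0,0],[0,0,0.2,0,0,0],[0,0,0.1,0,0,0],[0,0,0,0,0,0],[0,0,0,0,0,0],[0,0,0,0,0,0],[0,0,0,0,0,0]]]}}

```text
time: 60.68
tcp_pos: [0.4924, 0.0906, 0.0405]
eef_rot: [2.221, 2.222, 0.0]
ft_force: [-1.8, -0.1, 7.8]
finger_gap: 0.0273
gripper_force: 40.3
```

Request:
{"fn": "step_arm", "kwargs": {"steps": [[[0,0,0,0,0,0],[0,0,0,0,0,0],[0,0,0,0,0,0],[0,0,0,0,0,0],[0,0,-1,0,0,0],[0,0,-3,0,0,0],[0,0,-3.5,0,0,0],[0,0,-3.5,0,0,0]]], "fingers": 5}}

```text
time: 61.35
tcp_pos: [0.4918, 0.0905, 0.1512]
eef_rot: [-2.22, -2.221, 0.002]
ft_force: [0.7, 0.4, -0.8]
finger_gap: 0.0503
gripper_force: 0.0
```

Request:
{"fn": "step_arm", "kwargs": {"steps": [[[-1.5,-2,0,0,0,0],[-2,-2.5,0,0,0,0],[-2.5,-2.5,0,0,0,0],[-2.5,-2.5,0,0,0,0],[-2,-2,0,0,0,0],[0,-2,0,0,0,0],[0,-2,0,0,0,0],[0,0,0,0,0,0]]], "fingers": 0}}

```text
time: 62.02
tcp_pos: [0.3332, -0.0146, 0.1498]
eef_rot: [-2.22, -2.219, 0.003]
ft_force: [-0.9, -0.0, -0.1]
finger_gap: 0.0002
gripper_force: 0.0
```

```bash
python3 reds.py .445 -.0145 .078 0; python3 - <<'E'
from h import *
t=cam('top');s=cam('scene');save(np.hstack([t['img'][140:240,230:350],s['img'][130:230,310:430]]),'full',3.3)
E
```

```text
t 62.02 tcp [ 0.3332 -0.0146  0.1498] ang -0.04 zax [-0.003  0.    -1.   ] | turn -0.04 then shift cm [1.00e-02 1.12e+01 7.14e+00] gap 0.0002 F [-0.9 -0.  -0.1]
top 36 true [0.555  0.0882] z 0.037
scene 60 true [0.4952 0.1379] z 0.037
scene 60 true [0.493  0.0897] z 0.037
scene 58 true [0.5569 0.1359] z 0.037
scene 65 true [0.5552 0.088 ] z 0.037
```

View pics/full.png

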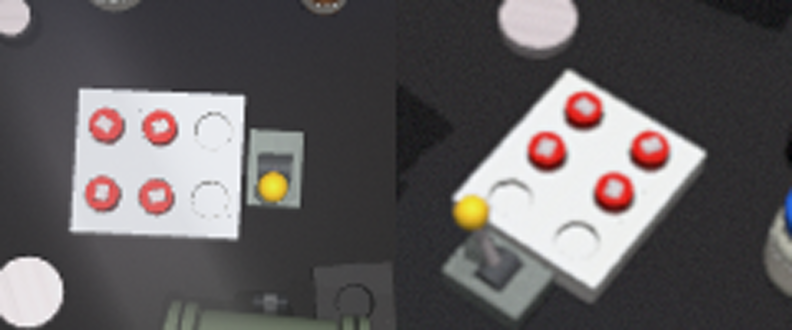

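All four reds are seated with the patches up, so next is the lever.

Request:
{"fn": "step_arm", "kwargs": {"steps": [[[0,2,0,0,0,0],[0,3,0,0,0,0],[0,3,0,0,0,0],[0,2.7,1,0,0,0],[0,0,2,0,0,0],[0,0,2,0,0,0],[0,0,2,0,0,0],[0,0,0.2,0,0,0]]]}}

```text
time: 62.88
tcp_pos: [0.4435, -0.014, 0.0747]
eef_rot: [-2.217, -2.219, 0.006]
ft_force: [-0.8, 0.4, -0.2]
finger_gap: 0.0001
gripper_force: 0.0
```

Request:
{"fn": "step_arm", "kwargs": {"steps": [[[0,0.5,0,0,0,0],[0,0.8,0,0,0,0],[0,0.8,0,0,0,0],[0,0.8,0,0,0,0],[0,0.8,0,0,0,0],[0,0.8,0,0,0,0],[0,0.8,0,0,0,0],[0,0.7,0,0,0,0]]]}}

```text
time: 63.55
tcp_pos: [0.5056, -0.0144, 0.078]
eef_rot: [2.22, 2.222, 0.001]
ft_force: [-2.3, -0.1, 0.3]
finger_gap: -0.0002
gripper_force: 0.6
```

Request:
{"fn": "step_arm", "kwargs": {"steps": [[[0,0.5,0,0,0,0],[0,0.5,0,0,0,0],[0,0.5,0,0,0,0],[0,0.5,0,0,0,0],[0,0,0,0,0,0],[0,0,0,0,0,0],[0,0,0,0,0,0],[0,0,0,0,0,0]]]}}

```text
time: 64.22
tcp_pos: [0.5247, -0.0144, 0.078]
eef_rot: [2.22, 2.222, 0.001]
ft_force: [0.2, 0.8, 0.4]
finger_gap: 0.0007
gripper_force: 0.0
```

```bash
python3 - <<'E'
from h import *
to(.535,-.0145,.078,0)
T,S=cam('top'),cam('scene')
k=[max(blobs(masks(c)["yel"],8),key=lambda b:b[1])[0] if blobs(masks(c)["yel"],8) else None for c in(T,S)];print(k)
if all(x is not None for x in k): print(tri(T,k[0],S,k[1]))
elif k[1] is not None:
    for z in(.07,.08,.087): print(onz(S,*k[1],z))
E
```

```text
t 64.22 tcp [ 0.5247 -0.0144  0.078 ] ang 0.03 zax [ 0.001  0.    -1.   ] | turn 0.03 then shift cm [-0.01  1.03 -0.  ] gap 0.0007 F [0.2 0.8 0.4]
[None, array([351.42553191, 206.9787234 ])]
[ 0.55000699 -0.01277359  0.07      ]
[ 0.55295596 -0.01776395  0.08      ]
[ 0.55502023 -0.0212572   0.087     ]
```

Request:
{"fn": "step_arm", "kwargs": {"steps": [[[0,0.2,0,0,0,0],[0,0.2,0,0,0,0],[0,0.2,0,0,0,0],[0,0.2,0,0,0,0],[0,0,0,0,0,0],[0,0,0,0,0,0],[0,0,0,0,0,0],[0,0,0,0,0,0]]]}}

```text
time: 64.98
tcp_pos: [0.526, -0.0143, 0.0776]
eef_rot: [-2.213, -2.215, 0.016]
ft_force: [-14.5, 0.0, 12.2]
finger_gap: -0.0004
gripper_force: 7.9
```

Request:
{"fn": "step_arm", "kwargs": {"steps": [[[0,0.2,0,0,0,0],[0,0.2,0,0,0,0],[0,0,0,0,0,0],[0,0,0,0,0,0],[0,0,0,0,0,0],[0,0,0,0,0,0],[0,0,0,0,0,0],[0,0,0,0,0,0]]]}}

```text
time: 65.65
tcp_pos: [0.5264, -0.0143, 0.0775]
eef_rot: [-2.209, -2.211, 0.024]
ft_force: [-23.3, -0.2, 20.4]
finger_gap: 0.0001
gripper_force: 12.2
```

Request:
{"fn": "step_arm", "kwargs": {"steps": [[[0,-1,0,0,0,0],[0,-2,0,0,0,0],[0,-2.5,0,0,0,0],[0,-2.5,-1,0,0,0],[0,0,-3,0,0,0],[0,0,-3,0,0,0],[0,0,-3,0,0,0],[0,0,0,0,0,0]]]}}

```text
time: 66.32
tcp_pos: [0.4603, -0.0146, 0.1834]
eef_rot: [2.214, 2.215, 0.014]
ft_force: [0.7, -1.0, 0.1]
finger_gap: -0.0004
gripper_force: 0.0
```

Request:
{"fn": "step_arm", "kwargs": {"steps": [[[0,-2.5,0,0,0,0],[0,-2.5,0,0,0,0],[0,-2.5,0,0,0,0],[0,-2,0,0,0,0],[0,0,0,0,0,0],[0,0,0,0,0,0],[0,0,0,0,0,0],[0,0,0,0,0,0]]]}}

```text
time: 66.98
tcp_pos: [0.3628, -0.0145, 0.1779]
eef_rot: [2.22, 2.221, 0.002]
ft_force: [0.0, 0.6, -0.3]
finger_gap: -0.0
gripper_force: 0.0
```

```bash
python3 - <<'E'
from h import *
T,S=cam('top'),cam('scene')
k=[max(blobs(masks(c)["yel"],8),key=lambda b:b[1])[0] for c in(T,S)];print(tri(T,k[0],S,k[1]),st()[0]['time'])
save(np.hstack([T['img'][110:270,150:440],S['img'][40:200,260:440]]),'end',1.7)
E
```

```text
(array([ 0.55162296, -0.01540167,  0.07818643]), np.float64(0.0005509656736292135)) 67.0833
```

View pics/end.png

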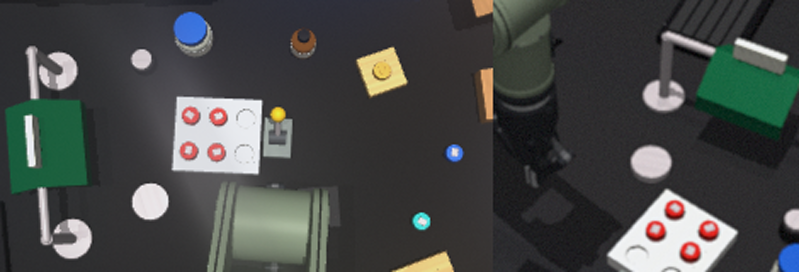

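The final view shows the cover centred on the bar, the brass in the nest, four reds seated and the lever thrown over.

```bash
python3 -c "
from plant import robot
print(robot.job_done())"
```

```text
the job is handed in; nothing more can be done
None
```

I handed the job in at 67 s: the cover hangs over the middle of the bar, the brass is back in its nest, all four red specimens present are seated polished face up, and the clamp lever is pushed over to its stop.

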